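# Zero the bench scale and build the shipping stack

### The job

Zero the bench scale before weighing: with the yellow plastic tuning tool from the red stand, turn both slotted trimmer screws until each red pointer stands in its green zone, without touching the scale with the fingers and with the pan still empty, then hang the tool upright back in its stand. Then stack every case on the pan as one upright column, lying flat, squarely over the blue outline and with their grip recesses towards the screws and away from them, in any order. Leave the other things on the bench where they are.

Things in the scene. Friction and masses are not known exactly. Their poses are not given: they have to be found in the camera images.
- scale: grey bench scale fixed to the bench, 160 (its x) x 300 (its y) mm. Origin: centre of its underside, on the bench; its yaw varies. Half at its -y end: black deck, top 45 mm up, with the two trimmer screws side by side along its x. Half at its +y end: flat aluminium pan, 150 (x) x 138 (y) mm, top 50 mm up.
- pan (a point): centre of the pan's top face, 75 mm to the scale's +y from its middle, 50 mm above the bench; axes as the scale's. A blue outline, 126 (x) x 130 (y) mm, shows where the column of cases belongs.
- trim_far_axis (a point): on the axis of the far trimmer (at the scale's +x side), level with the top of its brass head, 61 mm above the bench. The trimmer: white dial 60 mm across carrying a brass head 41 mm across and a red pointer. The head has one straight closed slot through its centre, along the pointer's line: 30 mm long, 6.5 mm wide, 9 mm deep; slot and pointer turn together. The axis is upright.
- trim_near_axis (a point): the same for the near trimmer (at the scale's -x side, 74 mm from the far one).
- trim_far (a joint): angle of the far trimmer screw (rad, counter-clockwise from above positive, end stops at -2.7 and 2.7, stays where it is left; friction about 0.05 N m). At 0 its red pointer points along the scale's +x axis, at the middle of its green zone; the green zone spans -0.2 to 0.2. It starts between 0.8 and 2.3. The tool's blade has about 0.14 rad of play in the slot either way.
- trim_near (a joint): angle of the near trimmer screw (rad, counter-clockwise from above positive, end stops at -2.7 and 2.7, stays where it is left; friction about 0.05 N m). At 0 its red pointer points along the scale's +x axis, at the middle of its green zone; the green zone spans -0.2 to 0.2. It starts between -2.3 and -0.8. The tool's blade has about 0.14 rad of play in the slot either way.
- stand: red sheet-metal tool stand fixed to the bench, 80 x 76 mm foot, 70 x 70 mm top plate whose upper face is 85 mm up, with a 34 x 34 mm square hole through its centre. Origin: centre of its underside; z up. The tool hangs in the hole by its flange.
- tool: loose plastic tuning tool, 130 mm long, 90 g, hanging upright in the stand at the start. Origin: middle of the blade's bottom end; z up along the tool. From the bottom: white flat blade 22 mm wide (its x) x 3.5 mm thick (its y), 17 mm long; round shaft 20 mm across up to 70 mm; yellow flange disc 54 mm across from 70 to 75 mm; yellow flat handle 30 mm (x) x 16 mm (y) from 75 to 130 mm, to be gripped across its 16 mm. Hanging, the origin is 15 mm above the bench.
- case_red: loose closed hard-plastic parts case, grey with a red lid, flat on top and below, 120 (x) x 124 (y) x 40 mm high, 0.2 to 0.45 kg, with a grip recess in the middle of its two ends that face its +y and -y: over the middle 48 mm of its x extent it is only 60 mm wide (its y) from top to bottom, so fingers coming from above grip it across its waist. Origin: centre of its underside. May be absent.
- case_blue: loose closed hard-plastic parts case, grey with a blue lid, flat on top and below, 120 (x) x 124 (y) x 40 mm high, 0.2 to 0.45 kg, with a grip recess in the middle of its two ends that face its +y and -y: over the middle 48 mm of its x extent it is only 60 mm wide (its y) from top to bottom, so fingers coming from above grip it across its waist. Origin: centre of its underside. May be absent.
- case_green: loose closed hard-plastic parts case, grey with a green lid, flat on top and below, 120 (x) x 124 (y) x 52 mm high, 0.2 to 0.45 kg, with a grip recess in the middle of its two ends that face its +y and -y: over the middle 48 mm of its x extent it is only 60 mm wide (its y) from top to bottom, so fingers coming from above grip it across its waist. Origin: centre of its underside. May be absent.
- case_yellow: loose closed hard-plastic parts case, grey with a yellow lid, flat on top and below, 120 (x) x 124 (y) x 52 mm high, 0.2 to 0.45 kg, with a grip recess in the middle of its two ends that face its +y and -y: over the middle 48 mm of its x extent it is only 60 mm wide (its y) from top to bottom, so fingers coming from above grip it across its waist. Origin: centre of its underside. May be absent.
- spray: blue spray can with red cap, 60 mm across, 170 mm high; a bystander. Origin: centre of its underside.
- grease: low jar with black cap, 70 mm across, 70 mm high; a bystander. Origin: centre of its underside.
There are look-alikes about, which are no part of the job. What is shaped like the case_green but white is not meant.

How it is judged:
On the way, in this order (a step that is already met when the one before it is completed fails the run):
1. both trimmer pointers stand in their green zones (value of joint trim_far between -0.2 and 0.2 rad and value of joint trim_near between -0.2 and 0.2 rad), for 0.3 s.
2. every case lies in the column on the pan (horizontal distance between each of case_red, case_blue, case_green, case_yellow and pan below 0.015 m and angle between the x axis of each of case_red, case_blue, case_green, case_yellow and the x axis of scale, either way round below 0.15 rad and angle between each of case_red, case_blue, case_green, case_yellow's own z axis and vertical below 0.1 rad and z of each of case_red, case_blue, case_green, case_yellow in the frame of pan above -0.005 m and linear speed of each of case_red, case_blue, case_green, case_yellow below 0.02 m/s), for 0.3 s.
At the end, for the whole second after the job is handed in: both trimmers within 0.2 rad of zero; tool hanging upright in the stand by its flange (within 15 mm of its middle, tilt under 0.1 rad); every case flat and at rest in one column on the pan, centre within 15 mm of the pan centre, x axis within 0.15 rad of the scale x axis (all of step 1 and all of step 2 and horizontal distance between tool and stand below 0.015 m and angle between tool's own z axis and vertical below 0.1 rad and z of tool in the frame of stand between 0.009 and 0.021 m and linear speed of tool below 0.02 m/s); the robot touches nothing.
It fails at once if a case stands on the scale while a pointer is outside its green zone (not (value of joint trim_far between -0.2 and 0.2 rad and value of joint trim_near between -0.2 and 0.2 rad) and ((contact force between case_red and scale above 0.3 N and z of case_red in the frame of pan above -0.01 m) or (contact force between case_blue and scale above 0.3 N and z of case_blue in the frame of pan above -0.01 m) or (contact force between case_green and scale above 0.3 N and z of case_green in the frame of pan above -0.01 m) or (contact force between case_yellow and scale above 0.3 N and z of case_yellow in the frame of pan above -0.01 m))).
It fails at once if the fingers touch the scale while a pointer is outside its green zone (not (value of joint trim_far between -0.2 and 0.2 rad and value of joint trim_near between -0.2 and 0.2 rad) and contact force between the fingers and scale above 1 N).
It fails at once if a bystander is pushed more than 4 cm or knocked over (distance of any of spray, grease from where it was at the start of the episode above 0.04 m or angle between any of spray, grease's own z axis and vertical above 0.5 rad).
Of case_red, case_blue, case_green, case_yellow only 3 to 4 are there at a start; the rules pass over those that are not, and their reading is None.
At some moment in a run one of case_red, case_blue, case_green, case_yellow may be knocked a few centimetres aside while the robot is not near it.
It also fails if it takes over 210 s, if anything falls off the work surface, if the arm or the gripper's body presses on something with over 40 N, if the wrist force passes 120 N, or if a joint passes its speed limit or range.

### The arm

A 7-joint arm with a two-finger parallel gripper is mounted at the origin on the work surface. World frame = base frame: x ahead of the robot, y to its left, z up, the work surface at z = 0. Lengths are in m, angles in rad, forces in N, time in s.
With the tool pointing down it reaches from about 0.425 to 1.025 m from the base axis. Payload 3.6 kg.
Tool frame: the origin (TCP) lies on the centre line of the jaws, within the pads' length; the fingertips stand 14 mm ahead of it and the grasp point (between the pads) lies 5 mm behind it; z points along the fingers, y is the line along which they close (so a half turn about z gives the same grasp; the last joint's range is limited). The gripper opens to 85 mm and grips with 20 to 120 N. Pads are 22 mm wide; open, the fingers measure 114 mm over their backs; the gripper's body (76 mm by 85 mm) begins 54 mm behind the grasp point. The pads swing forward as they close: fully open they stand 13 mm farther back than shut.
Start: joints at [-1.232, 0.591, 0.048, 1.609, -0.033, 0.943, -0.034], TCP at [0.303, 0.658, 0.245] pointing down, gripper open.
Joint ranges: [-2.69, 2.69], [-0.47, 2.24], [-1.27, 1.36], [0.19, 2.51], [-1.53, 4.68], [0.08, 2.07], [-3.09, 3.09]. Speed limits (rad/s): [2.57, 2.57, 3.14, 3.14, 3.14, 3.14, 3.14].

### API

Orientations are given as a unit quaternion [w, x, y, z].
In Python, from cell import ctrl gives the robot as it stands. The module is installed in compiled form; this text tells all that it offers.
- The arm moves only by the shell command python3 -m creep 'ROWS'. ROWS is JSON, a list of rows, each a list of 5 numbers: the finger opening in cm, from 0 to 8.54, then the shift along the tool's x, y, z in cm, then the turn about the tool's z in rad. A call has exactly 10 rows; each row is the pose to reach, as a shift and turn from the pose commanded when the call began, along the tool's axes at that moment; what a row does not reach only later rows make up. A row lasts 1/10 s, in which the tool goes at most 50 mm and 8.59 degrees, less where a joint would pass 70% of its speed; a pose out of reach is approached as far as the arm can. A call with a gripper value outside its range is refused whole. The fingers move at their own pace and stop on an object; the grip force is fixed at half the most. Time passes only in rows, so rows that repeat a pose let the fingers close, or fill a call up. It gives the time, the measured TCP pose, the force, the opening and the grip force at its end, in the units of the state.
- ctrl.observe(): the state, without advancing time (a new reading comes with each control period).
- ctrl.grab_frame(name): name is "scene" or "side" or "wrist"; returns a dict with "pixels" (384x512x3 uint8, blue, green, red), "intrinsics" (3x3 intrinsics, pixels), "R" (3x3) and "t" (3): a world point X has camera coordinates R X + t. Camera axes: x right, y down, z forward; pixel columns grow to the right and rows downward; lengths in m; the calibration is good to about 2 mm. A picture is of the moment at which its call begins. There is no depth.
- ctrl.sign_off(): hands the job in; it is judged then, once.
The state is a dict: "time_s": time; "qpos": joint angles; "joint_vel": joint speeds; "effort": joint torques, N m; "ee_pos": TCP position; "eef_rot": TCP orientation; "ft_force": force on the tool from outside, world axes, zero at the start; "torque": the same for the moment, N m; "width": finger opening in m; "grip_force": force on a finger pad.
Only numpy, scipy, OpenCV 4.12 (cv2) and the standard library are available. Lean on these libraries where they do the work, as an engineer would, in place of code of your own. Each camera call takes 0.05 s, during which the arm holds its last target. There are 200 camera calls.

## Working session

There is one attempt and no reset: what is moved stays moved. The work goes in short steps, Python scripts to look and compute and a shell command to move; the robot and the scene stay as the last step left them, time stands still between calls to the robot, and variables do not carry over. Pictures are saved under pics/ and viewed, at most 14 in all, crops included, and the job is handed in when it is done.

```bash
mkdir -p pics
cat > h.py <<'E'
import numpy as np, cv2
from cell import ctrl
def grab(n,f=None):
    d=ctrl.grab_frame(n)
    d={k:np.array(v) for k,v in d.items()}
    if f:
        cv2.imwrite('pics/'+f+'.png',d['pixels']); np.savez('pics/'+f+'.npz',**d)
    return d
def load(f): return dict(np.load('pics/'+f+'.npz'))
def ray(d,uv,z):
    uv=np.atleast_2d(np.array(uv,float)); K=d['intrinsics']
    c=np.linalg.inv(K)@np.c_[uv,np.ones(len(uv))].T
    w=d['R'].T@c; o=-d['R'].T@d['t']
    s=(z-o[2])/w[2]
    return (o[:,None]+w*s).T
def proj(d,X):
    c=d['R']@np.atleast_2d(X).T+d['t'][:,None]; p=d['intrinsics']@c
    return (p[:2]/p[2]).T
E
python3 - <<'E'
from h import *
a=grab('scene','s0');b=grab('side','d0');w=grab('wrist','w0')
cv2.imwrite('pics/m0.png',cv2.resize(np.vstack([a['pixels'],b['pixels']]),(0,0),fx=.78,fy=.78))
for d in(a,b,w):print((-d['R'].T@d['t']).round(3),d['R'].round(2).tolist(),d['intrinsics'].round(0).tolist())
print(ctrl.observe())
E
```

```text
[ 0.949 -0.867  1.292] [[0.85, 0.52, 0.01], [0.44, -0.7, -0.56], [-0.28, 0.48, -0.83]] [[389.0, 0.0, 255.0], [0.0, 389.0, 195.0], [0.0, 0.0, 1.0]]
[ 0.189 -1.465  0.844] [[0.97, -0.24, 0.01], [-0.11, -0.49, -0.87], [0.21, 0.84, -0.5]] [[493.0, 0.0, 261.0], [0.0, 493.0, 192.0], [0.0, 0.0, 1.0]]
[0.231 0.692 0.374] [[0.42, 0.91, -0.0], [0.86, -0.4, 0.31], [0.28, -0.13, -0.95]] [[327.0, 0.0, 255.0], [0.0, 327.0, 192.0], [0.0, 0.0, 1.0]]
{'time_s': 0.15, 'qpos': array([-1.23249828,  0.59192814,  0.04834013,  1.60952151, -0.03330266,
        0.94268627, -0.03372281]), 'joint_vel': array([-0.00166135, -0.00298574,  0.00128753, -0.00456918, -0.00063521,
       -0.00108269, -0.00090882]), 'effort': array([ 1.93245367e-03, -5.49244666e+01,  1.54937200e+00, -1.98454642e+01,
        9.58490273e-03,  5.65107955e-03, -4.18733251e-06]), 'ee_pos': array([0.30316333, 0.6579014 , 0.24439232]), 'eef_rot': array([-1.30790854e-04,  2.14210529e-01,  9.76787128e-01, -8.59064065e-04]), 'ft_force': array([ 0.11272948,  0.04378617, -1.13281647]), 'torque': array([-0.00944075,  0.03083456,  0.02498476]), 'grip_force': 0.0, 'width': 0.08562453300917763}
```

View pics/s0.png

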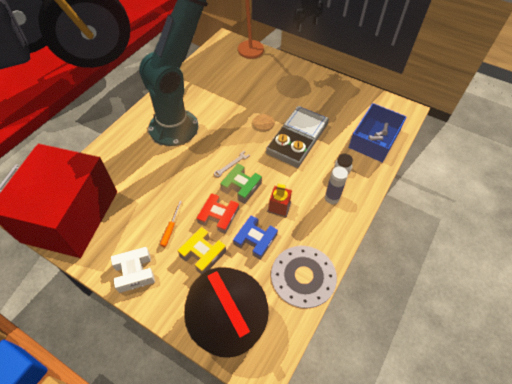

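View pics/d0.png

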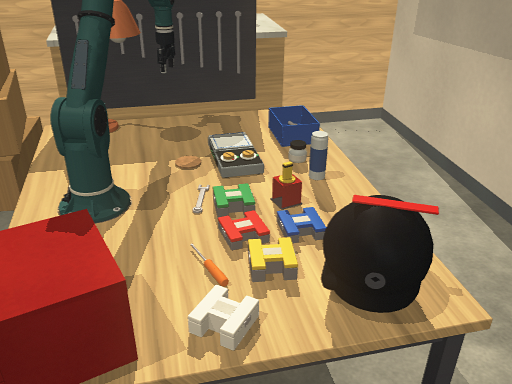

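The task objects are clear. Scale at scene (297,137), stand and tool at (280,198). Cases: green (241,183), red (218,212), blue (256,237), yellow (201,249). The look-alikes are the white case (132,270) and the orange screwdriver (168,235) for the tool; spray is at (338,182) and grease at (345,160). I'll use the yellow-handled tool in the red stand, then check it in a close crop.

Run:
```python
from h import *
a=load('s0')
print(ray(a,[[283,139],[299,146],[314,123],[297,137]],.061).round(3).tolist())
print('stand',ray(a,[[280,198]],.085).round(3),'cases grbY',ray(a,[[241,183],[218,212],[256,237],[201,249]],.045).round(3).tolist())
print('spray',ray(a,[[333,198]],0).round(3),ray(a,[[344,170]],0).round(3))
cv2.imwrite('pics/c0.png',cv2.resize(a['pixels'][100:270,180:380],(0,0),fx=3.5,fy=3.5,interpolation=cv2.INTER_CUBIC))
```

```text
[[0.479, 0.152, 0.061], [0.554, 0.154, 0.061], [0.548, 0.306, 0.061], [0.523, 0.194, 0.061]]
stand [[ 0.622 -0.13   0.085]] cases grbY [[0.445, -0.125, 0.045], [0.445, -0.283, 0.045], [0.621, -0.298, 0.045], [0.481, -0.441, 0.045]]
spray [[0.779 0.034 0.   ]] [[0.758 0.188 0.   ]]
```

View pics/c0.png

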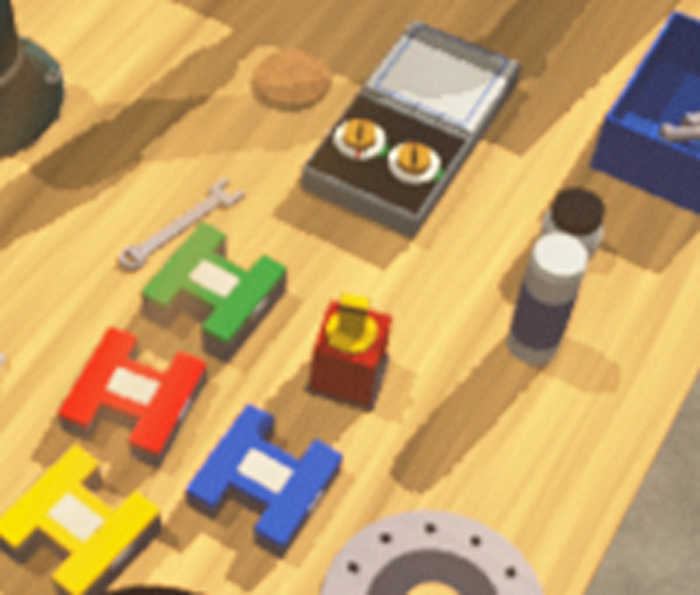

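The crop confirms the yellow tool in the red stand. Far pointer is at about (414,155) in the crop and near pointer at (360,135). Next I'll get a wrist view over the scale.

```bash
R='[8.5,-41.4,-35.8,-8.6,0]'; python3 -m creep '[[8.5,-4,-3.5,-2,0],[8.5,-8,-7,-4,0],[8.5,-12,-10.5,-6,0],[8.5,-16,-14,-7,0],[8.5,-20,-17.5,-8,0],[8.5,-24,-21,-8.6,0],[8.5,-28,-24,-8.6,0],[8.5,-32,-27.5,-8.6,0],[8.5,-36,-31,-8.6,0],[8.5,-39,-34,-8.6,0]]'; python3 -m creep '[[8.5,0,0,0,0],[8.5,0,0,0,0],[8.5,0,0,0,0],[8.5,0,0,0,0],[8.5,0,0,0,0],[8.5,0,0,0,0],[8.5,0,0,0,0],[8.5,0,0,0,0],[8.5,0,0,0,0],[8.5,0,0,0,0]]'
python3 - <<'E'
from h import *
d=grab('wrist','w1'); print(ctrl.observe()['qpos'].round(2),(-d['R'].T@d['t']).round(3))
E
```

```text
time_s: 1.15
ee_pos: [0.5045, 0.2124, 0.3313]
eef_rot: [0.0, 0.214, 0.977, 0.0]
ft_force: [0.8, -0.6, -0.1]
width: 0.0852
grip_force: 0.0
time_s: 2.15
ee_pos: [0.504, 0.2143, 0.3312]
eef_rot: [0.0, 0.214, 0.977, 0.0]
ft_force: [-0.2, -0.0, 0.2]
width: 0.0852
grip_force: 0.0
[-0.62  0.27  0.16  1.92 -0.05  0.95  0.71] [0.432 0.248 0.461]
```

View pics/w1.png

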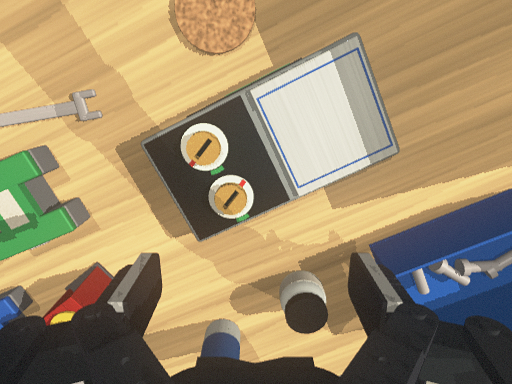

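The wrist picture shows the near dial at (204,147) with its pointer at (191,163), the far dial at (231,197) with its pointer at (242,183), and the pan outline corners at (257,96), (357,47), (393,149) and (299,187). The view is good enough to measure these precisely.

```bash
cat >> h.py <<'E'
def blobs(m,amin=15):
    n,l,s,c=cv2.connectedComponentsWithStats(m.astype(np.uint8))
    return [(c[i],s[i,4],l==i) for i in range(1,n) if s[i,4]>=amin]
def hsv(d): return [x.astype(int) for x in cv2.split(cv2.cvtColor(d['pixels'],cv2.COLOR_BGR2HSV))]
def box(m,x0,y0,x1,y1):
    o=np.zeros_like(m); o[y0:y1,x0:x1]=m[y0:y1,x0:x1]; return o
E
python3 - <<'E'
from h import *
d=load('w1'); h,s,v=hsv(d); B=lambda m:box(m,140,30,400,240)
print('brass',[(c.round(1),a) for c,a,_ in blobs(B((h>10)&(h<28)&(s>110)&(v>110)),60)])
for c,a,_ in blobs(B((h<6)|(h>174))&(s>150)&(v>90),5): print('red',c.round(1),a,ray(d,c,.052).round(4))
for c,a,_ in blobs(B((h>45)&(h<80)&(s>100)),5): print('green',c.round(1),a,ray(d,c,.047).round(4))
# brass via masks near dials
for x,y in((204,147),(231,197)):
    m=np.zeros_like(h,bool); yy,xx=np.mgrid[:384,:512]; r=np.hypot(xx-x,yy-y)
    br=(h>10)&(h<28)&(s>110)&(v>100)&(r<27)
    pts=np.argwhere(br)[:,::-1]; hull=cv2.convexHull(pts.astype(np.int32)); e=cv2.minEnclosingCircle(hull); el=cv2.fitEllipse(hull)
    print('ell',el, ray(d,el[0],.061).round(4))
    dk=(v<75)&(r<15); p=np.argwhere(dk)[:,::-1].astype(float); W=ray(d,p,.061)[:,:2]; c=W.mean(0); u=np.linalg.svd(W-c)[2][0]
    print('slot',len(p),c.round(4),np.degrees(np.arctan2(u[1],u[0])))
bl=B((h>100)&(h<125)&(s>100)&(v>60)); b=max(blobs(bl),key=lambda t:t[1]); p=ray(d,np.argwhere(b[2])[:,::-1],.05)[:,:2]
r=cv2.minAreaRect(p.astype(np.float32)); print('outline',b[1],r)
co=ray(d,[[257,96],[357,47],[393,149],[299,187]],.05)[:,:2]; print(co.round(4),co.mean(0))
E
```

```text
brass [(array([255.1,  62.2]), np.int32(8932)), (array([203.1, 147.7]), np.int32(817)), (array([161. , 203.4]), np.int32(1878)), (array([371.6, 187.1]), np.int32(1587)), (array([230.3, 198.3]), np.int32(733)), (array([255. , 224.6]), np.int32(878)), (array([373., 222.]), np.int32(89)), (array([293.1, 231.5]), np.int32(263)), (array([380.7, 232.1]), np.int32(403)), (array([333.7, 235.4]), np.int32(100))]
red [191.6 163.2] 24 [[0.4841 0.1358 0.052 ]]
red [242.1 182.7] 24 [[0.5346 0.1831 0.052 ]]
green [217.  170.1] 65 [[0.5067 0.16   0.047 ]]
green [242.4 217.8] 50 [[0.5811 0.1613 0.047 ]]
ell ((203.07823181152344, 147.76486206054688), (33.41944122314453, 34.10356140136719), 103.2870864868164) [[0.4718 0.1602 0.061 ]]
slot 70 [0.4717 0.1608] -62.65858123945438
ell ((230.2477569580078, 198.3504180908203), (31.626602172851562, 32.45056915283203), 70.55868530273438) [[0.545  0.1616 0.061 ]]
slot 43 [0.545  0.1622] -61.31924447099528
outline 452 ((0.5076530575752258, 0.31014615297317505), (0.12576188147068024, 0.13022446632385254), 1.0471223592758179)
[[0.4443 0.246 ]
 [0.4433 0.3734]
 [0.5751 0.3755]
 [0.5718 0.2482]] [0.50863516 0.31075905]
```

```bash
python3 -m creep '[[8.5,-2.5,-3.1,0,0],[8.5,-5,-6.2,0,0],[8.5,-7.5,-9.3,0,0],[8.5,-10,-12.5,0,0],[8.5,-12.5,-15.6,0,0],[8.5,-15,-18.7,0,0],[8.5,-18,-22.5,0,0],[8.5,-21,-26.5,0,0],[8.5,-21,-26.5,0,0],[8.5,-21,-26.5,0,0]]'
python3 - <<'E'
from h import *
d=grab('wrist','w2'); print(ctrl.observe()['qpos'].round(2),(-d['R'].T@d['t']).round(3))
E
```

```text
time_s: 3.2
ee_pos: [0.5836, -0.1161, 0.3311]
eef_rot: [-0.0, 0.216, 0.976, -0.0]
ft_force: [-0.7, 0.4, 0.0]
width: 0.0849
grip_force: 0.0
[-0.1   0.35  0.29  1.83 -0.12  0.98  1.38] [ 0.512 -0.082  0.461]
```

View pics/w2.png

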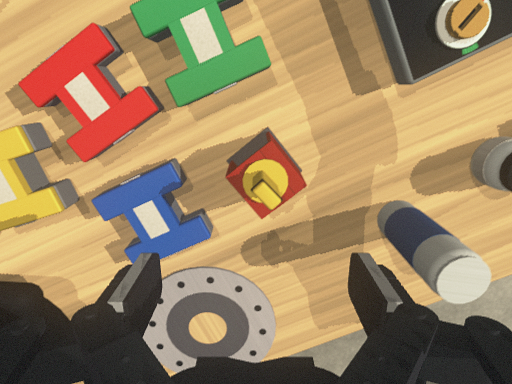

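The wrist picture shows the stand and tool at (266,180), with green, red, blue and yellow cases to the left. I'll take a zoomed crop to find the handle's yaw.

Run:
```python
from h import *
d=load('w2'); h,s,v=hsv(d)
cv2.imwrite('pics/c2.png',cv2.resize(d['pixels'][120:230,215:315],(0,0),fx=5.4,fy=5.4,interpolation=cv2.INTER_CUBIC))
m=box((h>22)&(h<34)&(s>150),235,150,300,215)
for t in (130,160,190,215,235):
    for c,a,k in blobs(m&(v>t),25):
        p=ray(d,np.argwhere(k)[:,::-1],.145)[:,:2]; print(t,c.round(1),a,[np.round(q,4) for q in cv2.minAreaRect(p.astype(np.float32))])
k=max(blobs(m,25),key=lambda t:t[1])[2]
```

```text
130 [271.  172.3] 610 [array([ 0.5941, -0.1035]), array([0.0439, 0.0265]), np.float64(33.0502)]
130 [266.7 195.9] 370 [array([ 0.6153, -0.1167]), array([0.0266, 0.02  ]), np.float64(25.2175)]
160 [271.  172.3] 610 [array([ 0.5941, -0.1035]), array([0.0439, 0.0265]), np.float64(33.0502)]
160 [266.7 195.9] 369 [array([ 0.6153, -0.1167]), array([0.0266, 0.02  ]), np.float64(25.2175)]
190 [271.1 172.3] 608 [array([ 0.5942, -0.1031]), array([0.0438, 0.0261]), np.float64(31.8605)]
190 [266.8 195.9] 364 [array([ 0.6153, -0.1167]), array([0.0266, 0.02  ]), np.float64(25.2175)]
215 [271.1 172.2] 600 [array([ 0.5933, -0.1027]), array([0.044 , 0.0241]), np.float64(34.5185)]
215 [267.4 195.7] 323 [array([ 0.614, -0.115]), array([0.0272, 0.0132]), np.float64(18.5601)]
235 [271.7 194.8] 67 [array([ 0.6129, -0.111 ]), array([0.0247, 0.0058]), np.float64(9.9015)]
```

View pics/c2.png

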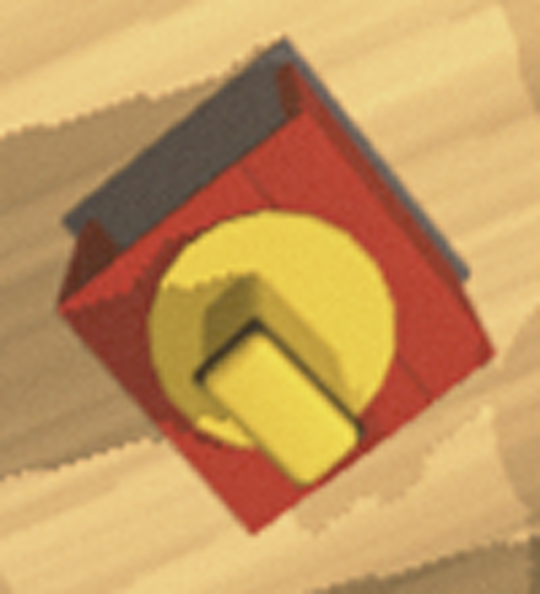

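Run:
```python
from h import *
d=load('w2'); f=lambda l:np.array(l)/5.4+[214.6,119.6]
T=ray(d,f([[255,328],[358,432],[305,487],[200,378]]),.145)[:,:2]
print(T.round(4),T.mean(0).round(4)); u=T[1]-T[0]+T[2]-T[3]; print('len',np.linalg.norm(u)/2,'ang',np.degrees(np.arctan2(u[1],u[0])))
w=T[3]-T[0]+T[2]-T[1];print('wid',np.linalg.norm(w)/2,np.degrees(np.arctan2(w[1],w[0])))
print('flange',ray(d,f([[272,330]]),.09).round(4))
S=ray(d,f([[303,110],[493,355],[253,533],[60,308]]),.085)[:,:2]; print(S.round(4),S.mean(0).round(4)); u=S[1]-S[0]; print(np.degrees(np.arctan2(u[1],u[0])),np.linalg.norm(u),np.linalg.norm(S[2]-S[1]))
```

```text
[[ 0.5969 -0.1135]
 [ 0.6238 -0.1043]
 [ 0.6297 -0.118 ]
 [ 0.6014 -0.1269]] [ 0.613  -0.1157]
len 0.02901397791149324 ang 18.119231489440736
wid 0.014497006178784478 -68.90613494732396
flange [[ 0.6137 -0.1158  0.09  ]]
[[ 0.5736 -0.0902]
 [ 0.6411 -0.0742]
 [ 0.6574 -0.1403]
 [ 0.5908 -0.1565]] [ 0.6157 -0.1153]
13.330594633170383 0.0693952737431689 0.06809580104861056
```

Tool at (0.613,-0.116) with handle yaw about 19°, and stand centre at (0.616,-0.115). I'll approach above the handle.

```bash
python3 -m creep '[[8.5,-0.5,0.3,2,-0.13],[8.5,-1,0.6,4,-0.26],[8.5,-1.5,0.9,6,-0.39],[8.5,-2,1.1,8,-0.52],[8.5,-2.67,1.29,10,-0.65],[8.5,-2.67,1.29,12,-0.77],[8.5,-2.67,1.29,13,-0.77],[8.5,-2.67,1.29,13,-0.77],[8.5,-2.67,1.29,13,-0.77],[8.5,-2.67,1.29,13,-0.77]]'
python3 - <<'E'
from h import *
d=grab('wrist','w3'); o=ctrl.observe(); print(o['ee_pos'],o['eef_rot'],o['qpos'].round(2))
h,s,v=hsv(d); print([(c.round(1),a) for c,a,_ in blobs((h>22)&(h<34)&(s>150)&(v>100),100)])
print(proj(d,[[.6133,-.1157,.145]]))
E
```

```text
time_s: 4.25
ee_pos: [0.6143, -0.1133, 0.2024]
eef_rot: [0.001, -0.168, 0.986, -0.0]
ft_force: [0.1, 0.6, 0.1]
width: 0.0853
grip_force: 0.0
[ 0.61417811 -0.11351727  0.20243073] [ 1.04546414e-03 -1.68132765e-01  9.85763740e-01 -3.59237454e-04] [ 0.06  0.51  0.08  1.88 -0.06  0.74  2.07]
[(array([259.3, 197.8]), np.int32(2128)), (array([224.5, 205.1]), np.int32(159))]
[[250.44155173 217.13309813]]
```

View pics/w3.png

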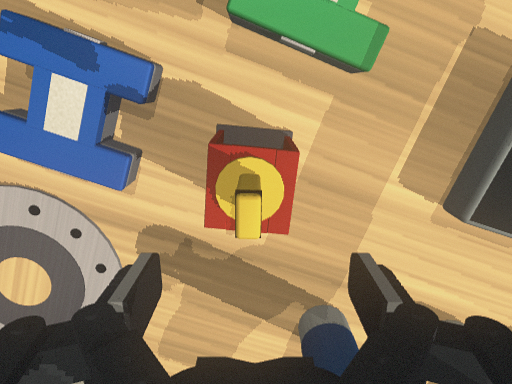

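The handle top is at (248,215) and lines up with the jaws. Descending to grip.

```bash
python3 -m creep '[[8.5,0.2,-0.18,2,0],[8.5,0.2,-0.18,4,0],[8.5,0.2,-0.18,6,0],[8.5,0.2,-0.18,7.5,0],[8.5,0.2,-0.18,8.5,0],[8.5,0.2,-0.18,8.9,0],[8.5,0.2,-0.18,8.9,0],[0,0.2,-0.18,8.9,0],[0,0.2,-0.18,8.9,0],[0,0.2,-0.18,8.9,0]]'; python3 -m creep '[[0,0,0,0,0],[0,0,0,0,0],[0,0,0,0,0],[0,0,0,0,0],[0,0,0,0,0],[0,0,0,0,0],[0,0,-0.3,0,0],[0,0,-0.6,0,0],[0,0,-1,0,0],[0,0,-1,0,0]]'
```

```text
time_s: 5.3
ee_pos: [0.6126, -0.1162, 0.1129]
eef_rot: [0.001, -0.168, 0.986, -0.0]
ft_force: [-0.8, 0.7, 0.7]
width: 0.0435
grip_force: 0.0
time_s: 6.3
ee_pos: [0.6154, -0.1233, 0.1127]
eef_rot: [-0.0, -0.169, 0.986, 0.001]
ft_force: [-2.2, 2.4, 7.3]
width: 0.0155
grip_force: 59.6
```

```bash
python3 -m creep '[[0,0,0,0,0],[0,0,0,0,0],[0,0,0,0,0],[0,0,0,0,0],[0,0,0,0,0],[0,0,0,0,0],[0,0,0,0,0],[0,0,0,0,0],[0,0,0,0,0],[0,0,0,0,0]]'
python3 - <<'E'
from h import *
d=grab('wrist','w4'); e=grab('side','d4'); o=ctrl.observe(); print(o['ee_pos'],o['torque'],o['qpos'].round(2))
c=np.hstack([cv2.resize(d['pixels'],(400,300)),cv2.resize(e['pixels'][120:260,220:400],(386,300))])
cv2.imwrite('pics/v4.png',c)
E
```

```text
time_s: 7.3
ee_pos: [0.6154, -0.1233, 0.1127]
eef_rot: [-0.0, -0.169, 0.986, 0.001]
ft_force: [-1.6, 3.0, 6.7]
width: 0.0153
grip_force: 59.6
[ 0.61541363 -0.12323117  0.11266919] [ 0.66930196  0.28061547 -0.07298457] [ 0.09  0.64  0.06  1.92 -0.07  0.58  2.1 ]
```

View pics/v4.png

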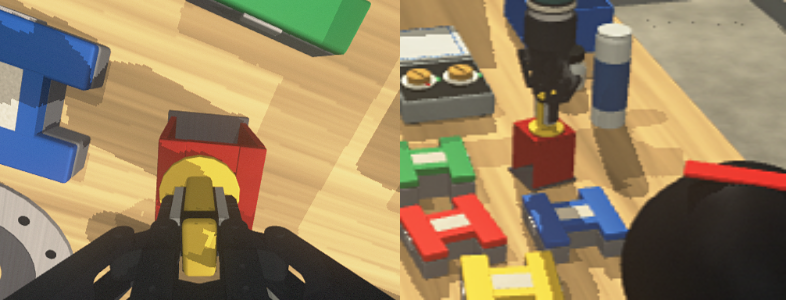

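The tool is gripped, but the TCP has moved 7 mm sideways. I'll lift a little further and see.

```bash
python3 -m creep '[[0,0,0,-0.5,0],[0,0,0,-1,0],[0,0,0,-1.5,0],[0,0,0,-2,0],[0,0,0,-2,0],[0,0,0,-2,0],[0,0,0,-2,0],[0,0,0,-2,0],[0,0,0,-2,0],[0,0,0,-2,0]]'
```

```text
time_s: 8.4
ee_pos: [0.6154, -0.1249, 0.1322]
eef_rot: [-0.0, -0.168, 0.986, 0.0]
ft_force: [-1.9, 4.1, 2.0]
width: 0.0154
grip_force: 59.0
```

```bash
python3 -m creep '[[0,0,0,-1.5,0],[0,0,0,-3,0],[0,0,0,-4.5,0],[0,0,0,-6,0],[0,0,0,-7.5,0],[0,0,0,-9,0],[0,0,0,-9,0],[0,0,0,-9,0],[0,0,0,-9,0],[0,0,0,-9,0]]'
python3 - <<'E'
from h import *
d=grab('wrist','w5'); e=grab('side','d5'); o=ctrl.observe(); print(o['ee_pos'],o['eef_rot'],o['torque'],o['qpos'].round(2))
c=np.hstack([cv2.resize(d['pixels'],(400,300)),cv2.resize(e['pixels'][100:240,220:400],(386,300))])
cv2.imwrite('pics/v5.png',c)
E
```

```text
time_s: 9.4
ee_pos: [0.6148, -0.1254, 0.2212]
eef_rot: [-0.001, -0.168, 0.986, 0.0]
ft_force: [0.3, -0.1, -0.7]
width: 0.0153
grip_force: 58.9
[ 0.61501279 -0.12540556  0.22136226] [-7.47084620e-04 -1.68362422e-01  9.85724854e-01  2.21591711e-04] [ 0.00754996 -0.06142902  0.00577871] [ 0.07  0.5   0.08  1.86 -0.05  0.79  2.09]
```

View pics/v5.png

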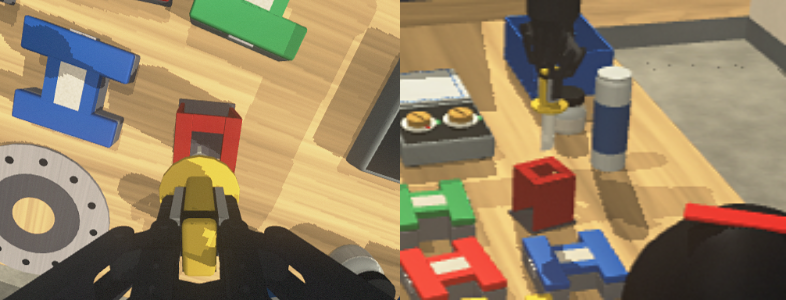

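Run:
```python
from h import *
e=load('d5'); a=grab('scene','s5'); w=load('w5'); tcp=np.array([.615,-.1254,.2213])
th=np.linspace(0,6.28,40)
for n,d in(('side',e),('scene',a),('wr',w)):
    fl=tcp-[0,0,.0277]+np.c_[.027*np.cos(th),.027*np.sin(th),0*th]
    print(n,'tip',proj(d,tcp-[0,0,.0977]).round(1),'tip shaft',proj(d,tcp-[0,0,.0807]).round(1))
    h,s,v=hsv(d); q=proj(d,fl); print(' flange exp',q.min(0).round(1),q.max(0).round(1))
    x,y=proj(d,tcp-[0,0,.03])[0].astype(int)
    m=box((h>20)&(h<34)&(s>140)&(v>60),max(x-70,0),max(y-70,0),x+70,y+70)
    for c,k,mm in blobs(m,25): r,cc=np.where(mm); print('  yel',k,cc.min(),r.min(),cc.max(),r.max())
u=lambda d,x,y,s:cv2.resize(d['pixels'][y:y+50,x:x+50],(390,390),interpolation=cv2.INTER_CUBIC)
p=proj(e,tcp-[0,0,.06])[0].astype(int)-25; q=proj(a,tcp-[0,0,.06])[0].astype(int)-25
I=np.hstack([u(e,*p,8),u(a,*q,8)])
for d,o,k in((e,p,0),(a,q,390)):
    for z in(.0977,.0807):
        t=((proj(d,tcp-[0,0,z])[0]-o+.5)*7.8).astype(int); cv2.circle(I,(t[0]+k,t[1]),3,(255,0,255),-1)
cv2.imwrite('pics/v5b.png',I)
```

```text
side tip [[288.2 169.8]] tip shaft [[288.4 165. ]]
 flange exp [280.5 146.3] [297.8 153.6]
  yel 128 281 136 298 152
scene tip [[279.6 190.5]] tip shaft [[279.9 187.8]]
 flange exp [273.2 173. ] [288.6 185.5]
  yel 100 274 174 289 184
  yel 95 210 240 224 248
wr tip [[253.4 198.8]] tip shaft [[253.3 207. ]]
 flange exp [202.2 193.9] [303.9 285.9]
  yel 4712 204 199 306 270
  yel 1344 232 279 277 309
```

View pics/v5b.png

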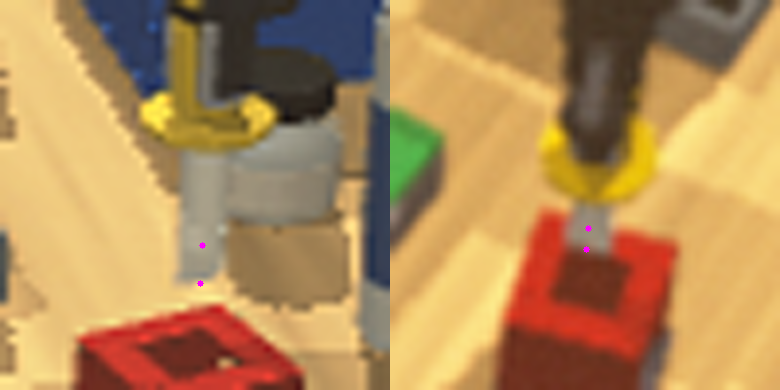

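The overlaid marks show the blade tip where I predicted, within about 1 px in both views, and the tool is upright. Next I'll carry it next to the near trimmer and turn the blade to the slot angle.

```bash
python3 -m creep '[[0,0.5,3.8,0,0.14],[0,1,7.6,0,0.28],[0,1.5,11.4,0,0.42],[0,2,15.2,0,0.56],[0,2.5,19,0,0.7],[0,3,22.8,0,0.84],[0,3.5,26.6,0,0.98],[0,4,30.4,0,1.12],[0,4.4,34.2,0,1.28],[0,4.8,37.7,0,1.438]]'; python3 -m creep '[[0,0,0,0.5,0],[0,0,0,1,0],[0,0,0,1.5,0],[0,0,0,2,0],[0,0,0,2,0],[0,0,0,2,0],[0,0,0,2,0],[0,0,0,2,0],[0,0,0,2,0],[0,0,0,2,0]]'
cat >> h.py <<'E'
def pose():
    o=ctrl.observe(); q=o['eef_rot']; p=o['ee_pos']; phi=2*np.arctan2(q[2],q[1]); return p,phi
def flange(d,p,off=.0227):
    h,s,v=hsv(d); m=(h>20)&(h<34)&(s>140)&(v>60)
    x,y=proj(d,p-[0,0,off])[0].astype(int); m=box(m,x-80,max(0,y-90),x+80,y+60)
    k=max(blobs(m,25),key=lambda t:t[1])[2]; pts=np.argwhere(k)[:,::-1]
    W=ray(d,pts,p[2]-off)[:,:2]; hl=cv2.convexHull(W.astype(np.float32))[:,0]
    return W,hl
E
python3 - <<'E'
from h import *
from scipy.optimize import least_squares
p,phi=pose(); d=grab('wrist','w6'); print(p,np.degrees(phi)%360,ctrl.observe()['qpos'].round(2))
W,hl=flange(d,p); x=np.array([np.cos(phi),np.sin(phi)]); y=np.array([x[1],-x[0]])
T=np.c_[(W-p[:2])@x,(W-p[:2])@y]; print('flange tool-frame x',T[:,0].min(),T[:,0].max(),'y',T[:,1].min(),T[:,1].max())
print(proj(d,[[.4718,.1606,.061],[.545,.1619,.061]]))
E
```

```text
time_s: 10.55
ee_pos: [0.4442, 0.216, 0.2221]
eef_rot: [-0.0, 0.517, 0.856, 0.0]
ft_force: [-1.6, 0.7, -0.8]
width: 0.0153
grip_force: 59.0
time_s: 11.55
ee_pos: [0.4452, 0.2143, 0.2023]
eef_rot: [0.0, 0.515, 0.857, 0.0]
ft_force: [1.0, 1.0, -0.5]
width: 0.0153
grip_force: 59.0
[0.44516844 0.21428141 0.2023267 ] 118.02609372724393 [-0.86  0.39  0.42  2.17 -0.27  0.62  0.24]
flange tool-frame x -0.01311930180641457 0.02676508834661588 y -0.026244800038762263 0.026919912238767198
[[252.23476717 245.48559394]
 [320.92290113 276.89418499]]
```

View pics/w6.png

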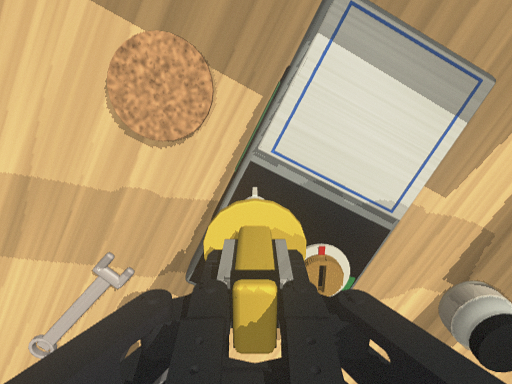

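Run:
```python
from h import *
d=load('w6'); h,s,v=hsv(d)
br=box((h>8)&(h<28)&(s>90)&(v>60),298,246,352,300)
p=max(blobs(br),key=lambda t:t[1])[2]; el=cv2.fitEllipse(cv2.convexHull(np.argwhere(p)[:,::-1].astype(np.int32))); print(el,ray(d,el[0],.061))
dk=box(v<60,310,255,335,295); k=max(blobs(dk,5),key=lambda t:t[1])
W=ray(d,np.argwhere(k[2])[:,::-1],.061)[:,:2]; c=W.mean(0); u=np.linalg.svd(W-c)[2][0]; print(k[0],k[1],c,np.degrees(np.arctan2(u[1],u[0])))
r=box(((h<6)|(h>174))&(s>140)&(v>80),300,230,350,275); b=max(blobs(r,5),key=lambda t:t[1]); print(b[0],b[1],ray(d,b[0],.052))
print(pose())
x=np.array([np.cos(np.radians(118.03)),np.sin(np.radians(118.03))]); y=np.array([x[1],-x[0]]); D=np.array([.4718,.1606])-pose()[0][:2]; print(D@x,D@y)
```

```text
((320.16314697265625, 269.7591552734375), (35.959259033203125, 60.273277282714844), 140.8596954345703) [[0.54030985 0.16816446 0.061     ]]
[313.       289.859375] 64 [0.54579107 0.14604906] -39.73631140597086
[321.5        250.34782609] 46 [[0.53476899 0.18292526 0.052     ]]
(array([0.44512983, 0.21428309, 0.20232327]), np.float64(2.0599736263799406))
-0.05991936902092065 -0.0016856912163762186
```

```bash
python3 -m creep '[[0,-2,-0.05,0,0],[0,-4,-0.1,0,0.01],[0,-5.5,-0.15,0,0.017],[0,-5.99,-0.17,0,0.017],[0,-5.99,-0.17,1.5,0.017],[0,-5.99,-0.17,2.5,0.017],[0,-5.99,-0.17,3.3,0.017],[0,-5.99,-0.17,3.6,0.017],[0,-5.99,-0.17,3.6,0.017],[0,-5.99,-0.17,3.6,0.017]]'
cat > rel.py <<'E'
import sys; from h import *
X,Y,Z,A=map(float,sys.argv[1:5]); p,phi=pose()
x=np.array([np.cos(phi),np.sin(phi)]); y=np.array([x[1],-x[0]]); D=np.array([X,Y])-p[:2]
t=-(np.radians(A)-phi); t=(t+np.pi)%(2*np.pi)-np.pi
print('pose',p.round(4),'phi %.1f'%np.degrees(phi),'-> cm x %.2f y %.2f z %.2f turn %.3f'%(D@x*100,D@y*100,(p[2]-Z)*100,t),'q7 %.2f'%ctrl.observe()['qpos'][6])
E
python3 rel.py .4718 .1606 .1515 117
```

```text
time_s: 12.6
ee_pos: [0.4719, 0.1608, 0.1663]
eef_rot: [0.0, 0.522, 0.853, 0.0]
ft_force: [0.1, -0.4, -1.0]
width: 0.0155
grip_force: 59.0
pose [0.4719 0.1608 0.1663] phi 117.1 -> cm x -0.01 y -0.01 z 1.48 turn 0.001 q7 0.39
```

```bash
python3 -m creep '[[0,0,0,0.2,0],[0,0,0,0.4,0],[0,0,0,0.6,0],[0,0,0,0.8,0],[0,0,0,0.9,0],[0,0,0,1.0,0],[0,0,0,1.1,0],[0,0,0,1.2,0],[0,0,0,1.2,0],[0,0,0,1.2,0]]'
```

```text
time_s: 13.6
ee_pos: [0.4717, 0.1605, 0.1542]
eef_rot: [0.0, 0.522, 0.853, -0.0]
ft_force: [-0.3, 0.1, -0.9]
width: 0.0155
grip_force: 59.0
```

```bash
python3 -m creep '[[0,0,0,0.3,0],[0,0,0,0.3,-0.12],[0,0,0,0.3,-0.24],[0,0,0,0.3,-0.36],[0,0,0,0.3,-0.48],[0,0,0,0.3,-0.6],[0,0,0,0.3,-0.72],[0,0,0,0.3,-0.84],[0,0,0,0.3,-0.96],[0,0,0,0.3,-1.08]]'; python3 -m creep '[[0,0,0,0,-0.06],[0,0,0,0,-0.12],[0,0,0,0,-0.17],[0,0,0,0,-0.17],[0,0,0,0,-0.17],[0,0,0,0,-0.17],[0,0,0,0,-0.17],[0,0,0,0,-0.17],[0,0,0,0,-0.17],[0,0,0,0,-0.17]]'
python3 - <<'E'
from h import *
print(pose(),ctrl.observe()['torque'],ctrl.observe()['qpos'][6])
d=grab('wrist','w7');a=grab('scene','s7');b=grab('side','d7')
E
```

```text
time_s: 14.6
ee_pos: [0.4705, 0.159, 0.1507]
eef_rot: [-0.001, 0.007, 1.0, -0.001]
ft_force: [-0.9, -2.5, 0.2]
width: 0.0156
grip_force: 59.1
time_s: 15.6
ee_pos: [0.4706, 0.159, 0.1508]
eef_rot: [-0.001, -0.075, 0.997, -0.001]
ft_force: [-1.2, -5.0, -1.0]
width: 0.0154
grip_force: 59.0
(array([0.47064719, 0.15904419, 0.15079244]), np.float64(3.2918519565183053)) [-1.54368886  0.50140654 -0.02345065] 1.3078947910477001
```

```bash
python3 -m creep '[[0,0,0,0,0.06],[0,0,0,-0.5,0.06],[0,0,0,-1,0.06],[0,0,0,-1.5,0.06],[0,0,0,-2,0.06],[0,0,0,-2.5,0.06],[0,0,0,-3,0.06],[0,0,0,-4,0.06],[0,0,0,-4,0.06],[0,0,0,-4,0.06]]'; python3 rel.py .545 .1619 .19 117.5
```

```text
time_s: 16.75
ee_pos: [0.472, 0.1606, 0.1916]
eef_rot: [0.0, -0.046, 0.999, 0.0]
ft_force: [-0.3, 0.4, -1.4]
width: 0.0153
grip_force: 59.2
pose [0.472  0.1606 0.1916] phi 185.2 -> cm x -7.29 y -0.53 z 0.16 turn 1.182 q7 1.26
```

```bash
python3 -m creep '[[0,-1,-0.05,0,0.13],[0,-2,-0.1,0,0.26],[0,-3,-0.2,0,0.39],[0,-4,-0.3,0,0.52],[0,-5,-0.4,0,0.65],[0,-6,-0.45,0,0.78],[0,-7,-0.5,0,0.91],[0,-7.29,-0.53,0,1.04],[0,-7.29,-0.53,0,1.182],[0,-7.29,-0.53,0,1.182]]'; python3 rel.py .545 .1619 .1505 117.5
python3 - <<'E'
from h import *
d=grab('wrist','w8'); print(proj(d,[[.4718,.1606,.061],[.545,.1619,.061]]))
h,s,v=hsv(d)
c0=proj(d,[.4718,.1606,.052])[0].astype(int)
m=box(((h<6)|(h>174))&(s>140)&(v>80),max(c0[0]-45,0),max(c0[1]-45,0),c0[0]+45,c0[1]+45)
for c,a,_ in blobs(m,5):
    w=ray(d,c,.052)[0]; print('red',c,a,w,np.degrees(np.arctan2(w[1]-.1606,w[0]-.4718)))
E
```

```text
time_s: 17.75
ee_pos: [0.5445, 0.162, 0.1906]
eef_rot: [-0.0, 0.519, 0.855, -0.001]
ft_force: [-0.5, -0.1, -0.8]
width: 0.0152
grip_force: 59.1
pose [0.5445 0.162  0.1906] phi 117.5 -> cm x -0.03 y 0.04 z 4.01 turn 0.000 q7 0.38
[[172.63855587 148.17688854]
 [254.73721185 187.24870981]]
red [202.81818182 161.86363636] 66 [0.4974823  0.15908964 0.052     ] -3.3656517803466466
```

The near pointer is now at −0.08 rad, inside its zone. Now the far trimmer.

```bash
python3 -m creep '[[0,-0.03,0.04,0.8,0],[0,-0.03,0.04,1.6,0],[0,-0.03,0.04,2.4,0],[0,-0.03,0.04,2.7,0],[0,-0.03,0.04,3,0],[0,-0.03,0.04,3.2,0],[0,-0.03,0.04,3.4,0],[0,-0.03,0.04,3.6,0],[0,-0.03,0.04,3.7,0],[0,-0.03,0.04,3.7,0]]'; python3 rel.py .545 .1619 .1505 117.5
```

```text
time_s: 18.8
ee_pos: [0.5453, 0.1618, 0.1541]
eef_rot: [-0.0, 0.519, 0.855, -0.0]
ft_force: [0.6, 0.3, -1.4]
width: 0.0156
grip_force: 59.1
pose [0.5453 0.1618 0.1541] phi 117.5 -> cm x 0.02 y -0.02 z 0.36 turn 0.000 q7 0.41
```

```bash
python3 -m creep '[[0,0,0,0.3,0],[0,0,0,0.3,0.12],[0,0,0,0.3,0.24],[0,0,0,0.3,0.36],[0,0,0,0.3,0.48],[0,0,0,0.3,0.6],[0,0,0,0.3,0.72],[0,0,0,0.3,0.84],[0,0,0,0.3,0.96],[0,0,0,0.3,1.08]]'; python3 -m creep '[[0,0,0,0,0.12],[0,0,0,0,0.24],[0,0,0,0,0.36],[0,0,0,0,0.48],[0,0,0,0,0.6],[0,0,0,0,0.72],[0,0,0,0,0.84],[0,0,0,0,0.96],[0,0,0,0,1.04],[0,0,0,0,1.12]]';  python3 -m creep '[[0,0,0,0,0],[0,0,0,0,0],[0,0,0,0,0],[0,0,0,0,-0.06],[0,0,0,-1,-0.06],[0,0,0,-2,-0.06],[0,0,0,-3,-0.06],[0,0,0,-4,-0.06],[0,0,0,-5,-0.06],[0,0,0,-6,-0.06]]'; python3 rel.py .6150 -.1254 .2213 199
```

```text
time_s: 19.8
ee_pos: [0.5468, 0.1617, 0.1512]
eef_rot: [0.001, 0.885, 0.465, 0.001]
ft_force: [2.6, -0.6, -4.1]
width: 0.0155
grip_force: 58.7
time_s: 20.8
ee_pos: [0.5474, 0.1603, 0.1514]
eef_rot: [0.002, 0.997, -0.076, 0.003]
ft_force: [2.0, -3.1, -3.9]
width: 0.0155
grip_force: 59.0
time_s: 21.8
ee_pos: [0.5452, 0.1622, 0.2122]
eef_rot: [-0.0, 0.999, -0.044, -0.0]
ft_force: [1.0, -0.4, -0.9]
width: 0.0154
grip_force: 59.3
pose [0.5452 0.1622 0.2122] phi -5.1 -> cm x 9.51 y 28.03 z -0.91 turn 2.721 q7 -1.27
```

```bash
python3 -m creep '[[0,-2,3,-0.5,0],[0,-4,6,-1,0],[0,-5,9,-1,0],[0,-5.5,10.7,-1,0],[0,-5.5,10.7,-1,0],[0,-5.5,10.7,-1,0],[0,-5.5,10.7,-1,0],[0,-5.5,10.7,-1,0],[0,-5.5,10.7,-1,0],[0,-5.5,10.7,-1,0]]'
python3 - <<'E'
from h import *
d=grab('wrist','w9'); h,s,v=hsv(d)
for C in([.4718,.1606],[.5452,.1619]):
  c0=proj(d,[*C,.052])[0].astype(int); print(c0)
  m=box(((h<6)|(h>174))&(s>140)&(v>80),max(c0[0]-50,0),max(c0[1]-50,0),c0[0]+50,c0[1]+50)
  for c,a,_ in blobs(m,8):
    w=ray(d,c,.052)[0]; print('red',c,a,w,np.degrees(np.arctan2(w[1]-C[1],w[0]-C[0])))
E
python3 rel.py .6155 -.1154 .20 15; cp pics/w9.png pics/v9.png
```

```text
time_s: 22.8
ee_pos: [0.4812, 0.0606, 0.2211]
eef_rot: [0.0, 0.999, -0.044, -0.0]
ft_force: [-0.2, 0.1, -2.1]
width: 0.0153
grip_force: 59.3
[152 192]
red [149.375      165.89285714] 56 [0.49782638 0.15881507 0.052     ] -3.923292985187935
[135 114]
red [131.39705882  82.70588235] 68 [0.572086   0.16047858 0.052     ] -3.026315972057395
red [148.76923077 162.53846154] 13 [0.50104125 0.15877663 0.052     ] -175.9541733950657
pose [0.4811 0.0604 0.2211] phi -5.1 -> cm x 14.94 y 16.33 z 2.11 turn -0.350 q7 -1.12
```

View pics/v9.png

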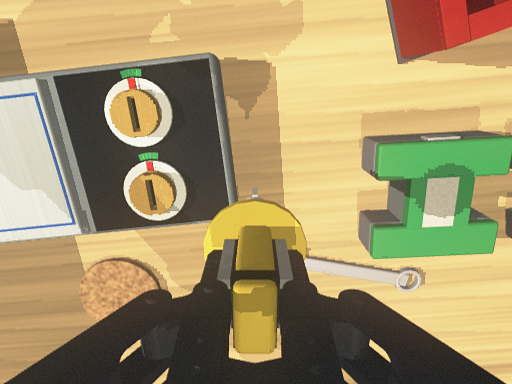

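The view shows both pointers in their green zones: near (149,166), far (131,83). Returning the tool to the stand.

```bash
python3 -m creep '[[0,2,2,-0.5,-0.1],[0,4,4.5,-1,-0.2],[0,6,7,-1,-0.3],[0,8,9.5,-1,-0.35],[0,10,12,-1,-0.35],[0,12,14,-1,-0.35],[0,14,15.5,-1,-0.35],[0,14.94,16.33,-1,-0.35],[0,14.94,16.33,-1,-0.35],[0,14.94,16.33,-1,-0.35]]'; python3 rel.py .6155 -.1154 .114 15
```

```text
time_s: 23.85
ee_pos: [0.6143, -0.1149, 0.2307]
eef_rot: [-0.001, 0.991, 0.13, -0.001]
ft_force: [0.0, 0.7, -0.8]
width: 0.0153
grip_force: 59.3
pose [ 0.6143 -0.1149  0.2307] phi 15.0 -> cm x 0.10 y 0.07 z 11.67 turn -0.001 q7 -0.60
```

```bash
python3 -m creep '[[0,0.1,0.07,2,0],[0,0.1,0.07,4,0],[0,0.1,0.07,5.5,0],[0,0.1,0.07,7,0],[0,0.1,0.07,8.5,0],[0,0.1,0.07,9.5,0],[0,0.1,0.07,10.3,0],[0,0.1,0.07,11,0],[0,0.1,0.07,11.5,0],[0,0.1,0.07,11.6,0]]'; python3 rel.py .6155 -.1154 .1125 15
```

```text
time_s: 24.85
ee_pos: [0.6163, -0.1163, 0.1148]
eef_rot: [-0.0, 0.992, 0.13, -0.0]
ft_force: [-0.1, -0.5, -1.1]
width: 0.0151
grip_force: 59.3
pose [ 0.6163 -0.1163  0.1148] phi 14.9 -> cm x -0.05 y -0.11 z 0.23 turn -0.001 q7 -0.48
```

```bash
python3 -m creep '[[0,0,-0.1,0.15,0],[0,0,-0.1,0.15,0],[5,0,-0.1,0.15,0],[5,0,-0.1,0.15,0],[5,0,-0.1,0.15,0],[5,0,-0.1,0.15,0],[5,0,-0.1,0.15,0],[5,0,-0.1,0.15,0],[5,0,-0.1,-1,0],[5,0,-0.1,-3,0]]'; python3 -m creep '[[7,0,0,-4,0],[8.5,0,0,-8,0],[8.5,0,0,-12,0],[8.5,0,0,-16,0],[8.5,0,0,-20,0],[8.5,0,0,-20,0],[8.5,0,0,-20,0],[8.5,0,0,-20,0],[8.5,0,0,-20,0],[8.5,0,0,-20,0]]'
python3 - <<'E'
from h import *
p,phi=pose(); d=grab('wrist','w10'); print(p,np.degrees(phi))
W,hl=flange(d,np.array([.6155,-.1154,.09+.0227]))
print('flange',hl.min(0),hl.max(0), proj(d,[[.6155,-.1154,.09]]))
h,s,v=hsv(d)
for nm,m in dict(red=((h<6)|(h>174))&(s>150)&(v>70),blue=(h>105)&(h<122)&(s>120)&(v>60),green=(h>50)&(h<75)&(s>120)&(v>50),yellow=(h>20)&(h<32)&(s>170)&(v>120)).items():
    for c,a,k in blobs(m,500): print(nm,c.round(0),a)
E
```

```text
time_s: 25.85
ee_pos: [0.6152, -0.115, 0.1449]
eef_rot: [-0.0, 0.992, 0.13, -0.001]
ft_force: [-0.6, -0.3, -0.2]
width: 0.0503
grip_force: 0.0
time_s: 26.85
ee_pos: [0.6155, -0.115, 0.3439]
eef_rot: [-0.0, 0.992, 0.13, -0.001]
ft_force: [0.4, -0.1, -0.3]
width: 0.0851
grip_force: 0.0
[ 0.61554641 -0.11497159  0.3439466 ] 14.935258037220317
flange [ 0.5854591  -0.14070807] [ 0.6417651  -0.08810049] [[255.84582086 155.6287841 ]]
red [257. 150.] 1483
red [320. 285.] 3338
blue [375. 179.] 4955
green [228. 267.] 1675
yellow [449. 291.] 1126
```

The tool hangs in the stand again. Now I'll measure the cases with a lid fit.

```bash
cat >> h.py <<'E'
H=dict(red=.04,blue=.04,green=.052,yellow=.052)
def cmask(d,n):
    h,s,v=hsv(d)
    return dict(red=((h<6)|(h>174))&(s>150)&(v>70),blue=(h>105)&(h<122)&(s>120)&(v>60),green=(h>50)&(h<75)&(s>120)&(v>50),yellow=(h>20)&(h<32)&(s>170)&(v>120))[n]
def lid(d,n,zb=0,amin=700):
    from scipy.optimize import minimize
    out=[]
    for c,a,k in blobs(cmask(d,n),amin):
        k=cv2.morphologyEx(k.astype(np.uint8),cv2.MORPH_OPEN,np.ones((3,3)))
        P=np.argwhere(k)[:,::-1]; e=(P.min(0).tolist()+P.max(0).tolist())
        W=ray(d,P,zb+H[n])[:,:2].astype(np.float32); r=cv2.minAreaRect(W)
        best=None
        for a0 in (r[2],r[2]+90):
            t=np.radians(a0); q=(W-r[0])@np.array([[np.cos(t),-np.sin(t)],[np.sin(t),np.cos(t)]])
            vx=q.var(0)
            if best is None or vx[0]-vx[1]>best[1]: best=(a0,vx[0]-vx[1])
        out.append((n,np.round(r[0],4),np.round(r[1],4),round((best[0]+90)%180-90,1),a,e))
    return out
E
python3 - <<'E'
from h import *
for f in('w10','w2','w3','w9'):
    d=load(f); print(f)
    for n in H:
        for o in lid(d,n): print(*o)
E
```

```text
w10
red [ 0.6071 -0.1186] [0.0778 0.0765] -76.5 1483 [228, 125, 286, 182]
red [ 0.4386 -0.2731] [0.1213 0.1236] 8.4 3338 [282, 246, 357, 320]
blue [ 0.6117 -0.2857] [0.1236 0.118 ] -0.2 4955 [320, 130, 432, 229]
green [ 0.4442 -0.122 ] [0.0619 0.0806] -27.6 1675 [203, 244, 263, 284]
yellow [ 0.4573 -0.4629] [0.0655 0.1066] -68.2 1126 [414, 285, 486, 323]
w2
red [ 0.4368 -0.2726] [0.1193 0.1245] 8.4 7102 [19, 24, 157, 160]
red [ 0.6271 -0.1172] [0.0786 0.0807] 13.8 1463 [227, 139, 304, 217]
blue [ 0.6106 -0.2847] [0.1233 0.1178] -0.2 4441 [93, 164, 209, 261]
green [ 0.4377 -0.1137] [0.1205 0.1173] -1.5 5778 [131, 0, 267, 104]
w3
red [ 0.6296 -0.1119] [0.0828 0.0818] -76.0 3258 [205, 143, 298, 233]
blue [ 0.6105 -0.2857] [0.1245 0.1189] -0.2 13807 [0, 10, 153, 189]
green [ 0.4766 -0.12  ] [0.114  0.0417] 88.9 5778 [228, 0, 378, 63]
yellow [ 0.6259 -0.1286] [0.0113 0.0062] 18.0 859 [230, 179, 237, 191]
w9
red [ 0.5918 -0.1161] [0.1054 0.0435] 84.9 5190 [391, 0, 511, 56]
green [ 0.4773 -0.1231] [0.1068 0.0365] 87.2 3826 [394, 140, 511, 179]
green [ 0.403  -0.1222] [0.1034 0.0611] 74.1 3091 [393, 198, 497, 256]
yellow [0.3164 0.0729] [0.0867 0.0339] 0.5 1338 [238, 287, 274, 352]
```

```bash
python3 rel.py .611 -.2855 .12 -0.2
```

```text
pose [ 0.6157 -0.1151  0.3441] phi 14.9 -> cm x -4.84 y 16.34 z 22.41 turn 0.264 q7 -0.71
```

```bash
python3 -m creep '[[8.5,-1.5,4,0,0.13],[8.5,-3,8,0,0.264],[8.5,-4,12,0,0.264],[8.5,-4.84,16.34,3,0.264],[8.5,-4.84,16.34,7.5,0.264],[8.5,-4.84,16.34,12,0.264],[8.5,-4.84,16.34,16,0.264],[8.5,-4.84,16.34,20,0.264],[8.5,-4.84,16.34,20,0.264],[8.5,-4.84,16.34,20,0.264]]'; python3 rel.py .611 -.2855 .022 -0.2
python3 -c "
from h import *
d=grab('wrist','w11')
for n in H:
  for o in lid(d,n): print(*o)"
```

```text
time_s: 27.9
ee_pos: [0.6113, -0.2859, 0.145]
eef_rot: [0.0, 1.0, -0.002, -0.001]
ft_force: [1.0, -0.1, 0.8]
width: 0.0848
grip_force: 0.0
pose [ 0.6113 -0.2859  0.145 ] phi -0.2 -> cm x -0.03 y -0.04 z 12.30 turn 0.000 q7 -0.52
red [ 0.5962 -0.1193] [0.0599 0.0988] -13.8 5461 [0, 146, 82, 262]
red [ 0.4762 -0.2698] [0.0525 0.1228] -81.7 5407 [166, 308, 308, 361]
blue [ 0.6123 -0.2876] [0.1222 0.1173] -0.2 16415 [172, 115, 344, 263]
```

```bash
python3 -m creep '[[8.5,0,-0.04,3,0],[8.5,0,-0.04,6,0],[8.5,0,-0.04,9,0],[8.5,0,-0.04,11,0],[8.5,0,-0.04,12.1,0],[8.5,0,-0.04,12.1,0],[3,0,-0.04,12.1,0],[3,0,-0.04,12.1,0],[3,0,-0.04,12.1,0],[3,0,-0.04,12.1,0]]';  python3 -m creep '[[3,0,0,0,0],[3,0,0,-1,0],[3,0,0,-4,0],[3,0,0,-8,0],[3,0,0,-12,0],[3,0,0,-16,0],[3,0,0,-20,0],[3,0,0,-22,0],[3,0,0,-22,0],[3,0,0,-22,0]]'; python3 rel.py .508 .3102 .25 1.1
```

```text
time_s: 28.95
ee_pos: [0.6127, -0.2871, 0.0265]
eef_rot: [0.002, 1.0, -0.002, 0.002]
ft_force: [-0.4, -0.2, 6.3]
width: 0.0589
grip_force: 68.3
time_s: 29.95
ee_pos: [0.6108, -0.2839, 0.2432]
eef_rot: [-0.001, 1.0, -0.001, -0.001]
ft_force: [-0.8, -0.2, -5.0]
width: 0.0591
grip_force: 67.2
pose [ 0.6108 -0.2839  0.2432] phi -0.2 -> cm x -10.44 y -59.38 z -0.68 turn -0.022 q7 -0.61
```

```bash
python3 -m creep '[[3,-0.8,-4.5,0,0],[3,-1.6,-9,0,0],[3,-2.4,-13.5,0,0],[3,-3.2,-18,0,0],[3,-4,-22.5,0,0],[3,-4.8,-27,0,0],[3,-5.6,-31.5,0,0],[3,-6.4,-36,0,0],[3,-7.2,-40.5,0,0],[3,-8,-45,0,-0.02]]'; python3 rel.py .508 .3102 .11 1.1
```

```text
time_s: 30.95
ee_pos: [0.5303, 0.167, 0.2419]
eef_rot: [0.001, 1.0, 0.009, -0.002]
ft_force: [0.8, 0.5, -3.0]
width: 0.0589
grip_force: 67.3
pose [0.5303 0.167  0.2419] phi 1.0 -> cm x -1.98 y -14.35 z 13.19 turn -0.002 q7 -1.24
```

```bash
python3 -m creep '[[3,-0.8,-4,0,0],[3,-1.5,-8,0,0],[3,-2,-11.5,0,0],[3,-2.2,-14,1,0],[3,-2.2,-14.4,3,0],[3,-2.2,-14.4,6,0],[3,-2.2,-14.4,9,0],[3,-2.2,-14.4,12,0],[3,-2.2,-14.4,13,0],[3,-2.2,-14.4,13,0]]'; python3 rel.py .508 .3102 .077 1.1
```

```text
time_s: 31.95
ee_pos: [0.507, 0.3074, 0.1117]
eef_rot: [0.002, 1.0, 0.008, -0.002]
ft_force: [-0.7, 0.4, -4.1]
width: 0.0591
grip_force: 67.1
pose [0.507  0.3074 0.1117] phi 0.9 -> cm x 0.11 y -0.28 z 3.47 turn -0.003 q7 -1.31
```

```bash
python3 -m creep '[[3,0.2,-0.28,0.5,0],[3,0.2,-0.28,1.5,0],[3,0.2,-0.28,2.4,0],[3,0.2,-0.28,3,0],[3,0.2,-0.28,3.3,0],[3,0.2,-0.28,3.3,0],[3,0.2,-0.28,3.3,0],[8.5,0.2,-0.28,3.3,0],[8.5,0.2,-0.28,3.3,0],[8.5,0.2,-0.28,3.3,0]]';  python3 -m creep '[[8.5,0,0,0,0],[8.5,0,0,0,0],[8.5,0,0,-2,0],[8.5,0,0,-5,0],[8.5,0,0,-9,0],[8.5,0,0,-13,0],[8.5,0,0,-18,0],[8.5,0,0,-22,0],[8.5,0,0,-22,0],[8.5,0,0,-22,0]]'; python3 -c "
from h import *
d=grab('wrist','w12')
for o in lid(d,'blue',.05): print(*o)"; python3 rel.py .437 -.2727 .3 8.4
```

```text
time_s: 32.95
ee_pos: [0.5112, 0.3115, 0.0819]
eef_rot: [-0.0, 1.0, 0.008, 0.001]
ft_force: [-0.7, 0.3, 0.4]
width: 0.0849
grip_force: 0.0
time_s: 33.95
ee_pos: [0.5106, 0.3116, 0.3019]
eef_rot: [-0.001, 1.0, 0.009, 0.0]
ft_force: [-0.7, -0.5, -0.9]
width: 0.0851
grip_force: 0.0
blue [0.4987 0.2621] [0.1182 0.1219] 0.4 8233 [245, 120, 363, 226]
pose [0.5097 0.3115 0.3005] phi 1.0 -> cm x -8.26 y 58.29 z 0.05 turn -0.130 q7 -1.53
```

View pics/w12.png

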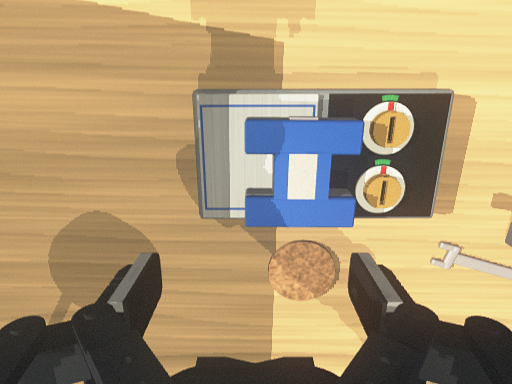

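The picture shows the blue case at (304,172), knocked about 5 cm off the outline toward the screws. It lies flat and the pointers are untouched. I'll regrasp it.

```bash
python3 rel.py .4987 .2621 .085 0.6;  python3 -m creep '[[8.5,-1,2,1,0],[8.5,-1.1,4,4,0],[8.5,-1.1,4.95,8,0],[8.5,-1.1,4.95,12,0],[8.5,-1.1,4.95,15,0],[8.5,-1.1,4.95,15,0],[8.5,-1.1,4.95,15,0],[8.5,-1.1,4.95,15,0],[8.5,-1.1,4.95,15,0],[8.5,-1.1,4.95,15,0]]'; python3 rel.py .4987 .2621 .085 0.6; python3 -c "
from h import *
d=grab('wrist','w13')
for o in lid(d,'blue',.05): print(*o)"
```

```text
pose [0.5097 0.3115 0.3005] phi 1.0 -> cm x -1.18 y 4.92 z 21.55 turn 0.007 q7 -1.53
time_s: 35.0
ee_pos: [0.501, 0.2622, 0.1524]
eef_rot: [-0.001, 1.0, 0.009, 0.001]
ft_force: [-0.6, 0.6, 0.4]
width: 0.0853
grip_force: 0.0
pose [0.501  0.2622 0.1524] phi 1.0 -> cm x -0.23 y 0.00 z 6.74 turn 0.007 q7 -1.28
blue [0.5482 0.3027] [0.0471 0.1081] -88.8 709 [91, 100, 281, 181]
blue [0.4989 0.2619] [0.1186 0.1228] 0.9 23530 [153, 126, 361, 300]
```

```bash
python3 -m creep '[[8.5,-0.2,0,2,0],[8.5,-0.2,0,4,0],[8.5,-0.2,0,6,0],[8.5,-0.2,0,6.7,0],[3,-0.2,0,6.7,0],[3,-0.2,0,6.7,0],[3,-0.2,0,6.7,0],[3,-0.2,0,6.7,0],[3,-0.2,0,6.7,0],[3,-0.2,0,6.7,0]]';  python3 -m creep '[[3,0,0,-0.5,0],[3,0,0,-1.5,0],[3,0,-1,-2,0],[3,0,-2,-2,0],[3,0.5,-3,-2,0],[3,0.9,-4,-2,0],[3,0.9,-4.8,-2,0],[3,0.9,-4.8,-2,0],[3,0.9,-4.8,-2,0],[3,0.9,-4.8,-2,0]]'; python3 rel.py .508 .3102 .087 1.1
```

```text
time_s: 36.05
ee_pos: [0.4992, 0.2616, 0.0854]
eef_rot: [-0.0, 1.0, 0.008, 0.001]
ft_force: [-0.8, -0.1, 6.2]
width: 0.0586
grip_force: 66.9
time_s: 37.05
ee_pos: [0.5063, 0.309, 0.1041]
eef_rot: [0.0, 1.0, 0.008, -0.0]
ft_force: [0.7, 0.6, -4.2]
width: 0.0584
grip_force: 65.7
pose [0.5063 0.309  0.1041] phi 0.9 -> cm x 0.17 y -0.12 z 1.71 turn -0.003 q7 -1.30
```

```bash
python3 -m creep '[[3,0.17,-0.12,0.5,0],[3,0.17,-0.12,1,0],[3,0.17,-0.12,1.4,0],[3,0.17,-0.12,1.75,0],[3,0.17,-0.12,1.75,0],[3,0.17,-0.12,1.75,0],[8.5,0.17,-0.12,1.75,0],[8.5,0.17,-0.12,1.75,0],[8.5,0.17,-0.12,1.75,0],[8.5,0.17,-0.12,1.75,0]]';  python3 -m creep '[[8.5,0,0,0,0],[8.5,0,0,-2,0],[8.5,0,0,-5,0],[8.5,0,0,-9,0],[8.5,0,0,-13,0],[8.5,0,0,-18,0],[8.5,0,0,-22,0],[8.5,0,0,-22,0],[8.5,0,0,-22,0],[8.5,0,0,-22,0]]'; python3 -c "
from h import *
d=grab('wrist','w14')
for o in lid(d,'blue',.05): print(*o)
d=grab('scene')
for n in H:
  for o in lid(d,n,0,200): print(*o)
";  python3 rel.py .437 -.2727 .3 8.4
```

```text
time_s: 38.05
ee_pos: [0.5086, 0.3112, 0.0872]
eef_rot: [-0.0, 1.0, 0.008, 0.0]
ft_force: [0.8, -0.6, 0.3]
width: 0.085
grip_force: 0.0
time_s: 39.05
ee_pos: [0.507, 0.3111, 0.3053]
eef_rot: [0.0, 1.0, 0.009, -0.001]
ft_force: [0.4, 0.5, -0.1]
width: 0.0849
grip_force: 0.0
blue [0.5084 0.3121] [0.1172 0.1229] 0.9 8517 [195, 105, 314, 212]
red [-0.7003  0.1181] [0.4643 1.3043] -89.9 7756 [0, 0, 172, 156]
red [-0.1307 -0.5461] [0.4325 0.4324] -72.6 8817 [0, 144, 115, 256]
red [ 0.4814 -0.2702] [0.0327 0.1191] -81.9 222 [220, 202, 237, 228]
red [ 0.6654 -0.5503] [0.0421 0.2368] -28.5 911 [208, 271, 249, 337]
blue [0.4908 0.3574] [0.125  0.1223] -0.0 345 [290, 103, 323, 127]
blue [0.8486 0.4244] [0.1339 0.0583] 89.5 280 [377, 127, 398, 148]
blue [0.7723 0.4254] [0.1422 0.0522] 70.6 203 [358, 121, 383, 139]
blue [ 0.2316 -1.0474] [0.1868 0.0985] 0.3 1465 [0, 340, 46, 383]
green [ 0.4789 -0.1177] [0.1151 0.0356] 88.2 203 [240, 174, 259, 195]
yellow [ 0.4812 -0.4386] [0.1259 0.1208] -6.9 772 [178, 227, 224, 269]
pose [0.507  0.3109 0.3049] phi 1.0 -> cm x -7.98 y 58.24 z 0.49 turn -0.130 q7 -1.54
```

Blue now sits within 2 mm of the pan centre. Red is next.

```bash
python3 -m creep '[[8.5,-0.7,4.8,0,0],[8.5,-1.4,9.6,0,0],[8.5,-2.1,14.4,0,0],[8.5,-2.8,19.2,0,0],[8.5,-3.5,24,0,0],[8.5,-4.2,28.8,0,0],[8.5,-4.9,33.6,0,0],[8.5,-5.6,38.4,0,0],[8.5,-6.3,43.2,0,-0.06],[8.5,-7,48,0,-0.13]]'; python3 -m creep '[[8.5,-0.3,4,0,0],[8.5,-0.6,8,0,0],[8.5,-0.9,10.5,2,0],[8.5,-0.9,10.5,5,0],[8.5,-0.9,10.5,9,0],[8.5,-0.9,10.5,13,0],[8.5,-0.9,10.5,15,0],[8.5,-0.9,10.5,15,0],[8.5,-0.9,10.5,15,0],[8.5,-0.9,10.5,15,0]]'; python3 -c "
from h import *
d=grab('wrist','w15')
for n in H:
  for o in lid(d,n): print(*o)";  python3 rel.py .437 -.2727 .028 8.4
```

```text
time_s: 40.15
ee_pos: [0.4452, -0.1713, 0.3058]
eef_rot: [-0.0, 0.997, 0.075, -0.001]
ft_force: [0.4, -0.9, -0.3]
width: 0.0849
grip_force: 0.0
time_s: 41.15
ee_pos: [0.4533, -0.2759, 0.1577]
eef_rot: [0.001, 0.997, 0.073, 0.001]
ft_force: [-0.3, -0.3, -0.4]
width: 0.0851
grip_force: 0.0
red [ 0.4371 -0.275 ] [0.1188 0.1227] 8.4 14878 [171, 136, 332, 274]
green [ 0.4378 -0.1295] [0.0931 0.1192] -2.7 12932 [0, 97, 125, 265]
pose [ 0.4535 -0.2758  0.1579] phi 8.4 -> cm x -1.58 y -0.55 z 12.99 turn 0.000 q7 -0.24
```

```bash
python3 -m creep '[[8.5,-1,-0.3,3,0],[8.5,-1.6,-0.37,6,0],[8.5,-1.6,-0.37,9,0],[8.5,-1.6,-0.37,12,0],[8.5,-1.6,-0.37,12.8,0],[8.5,-1.6,-0.37,12.8,0],[3,-1.6,-0.37,12.8,0],[3,-1.6,-0.37,12.8,0],[3,-1.6,-0.37,12.8,0],[3,-1.6,-0.37,12.8,0]]';  python3 -m creep '[[3,0,0,0,0],[3,0,0,0,0],[3,0,0,-3,0],[3,0,0,-7,0],[3,0,0,-11,0],[3,0,0,-15,0],[3,0,0,-19,0],[3,0,0,-22.5,0],[3,0,0,-22.5,0],[3,0,0,-22.5,0]]'; python3 rel.py .508 .3105 .25 1.1
```

```text
time_s: 42.2
ee_pos: [0.4374, -0.2751, 0.0306]
eef_rot: [0.001, 0.997, 0.073, 0.001]
ft_force: [-0.8, -0.8, 5.9]
width: 0.0591
grip_force: 64.6
time_s: 43.2
ee_pos: [0.4363, -0.273, 0.2542]
eef_rot: [-0.0, 0.997, 0.074, 0.001]
ft_force: [-0.6, 0.5, -3.1]
width: 0.0589
grip_force: 67.9
pose [ 0.4363 -0.273   0.2542] phi 8.5 -> cm x 15.68 y -56.66 z 0.42 turn 0.128 q7 -0.37
```

```bash
python3 -m creep '[[3,1.3,-4.7,0,0],[3,2.6,-9.4,0,0],[3,3.9,-14.1,0,0],[3,5.2,-18.8,0,0],[3,6.5,-23.5,0,0],[3,7.8,-28.2,0,0],[3,9.1,-32.9,0,0],[3,10.4,-37.6,0,0],[3,11.7,-42.3,0,0],[3,13,-47,0,0.128]]'; python3 -m creep '[[3,1,-3,0,0],[3,2,-6,0,0],[3,2.6,-8,0,0],[3,2.6,-9.3,1,0],[3,2.6,-9.3,3,0],[3,2.6,-9.3,6,0],[3,2.6,-9.3,9,0],[3,2.6,-9.3,11,0],[3,2.6,-9.3,11,0],[3,2.6,-9.3,11,0]]'; python3 rel.py .508 .3105 .121 1.1
```

```text
time_s: 44.2
ee_pos: [0.4943, 0.2119, 0.2519]
eef_rot: [0.0, 1.0, 0.008, -0.002]
ft_force: [0.8, -1.0, -3.1]
width: 0.0585
grip_force: 67.7
time_s: 45.2
ee_pos: [0.5196, 0.3023, 0.1427]
eef_rot: [0.001, 1.0, 0.009, -0.001]
ft_force: [0.1, -0.6, -3.1]
width: 0.0588
grip_force: 67.6
pose [0.5196 0.3023 0.1427] phi 1.0 -> cm x -1.14 y -0.84 z 2.17 turn -0.002 q7 -1.34
```

```bash
python3 -m creep '[[3,-0.6,-0.5,0,0],[3,-1.14,-0.84,0,0],[3,-1.14,-0.84,0.8,0],[3,-1.14,-0.84,1.6,0],[3,-1.14,-0.84,2.1,0],[3,-1.14,-0.84,2.1,0],[3,-1.14,-0.84,2.1,0],[8.5,-1.14,-0.84,2.1,0],[8.5,-1.14,-0.84,2.1,0],[8.5,-1.14,-0.84,2.1,0]]';  python3 -m creep '[[8.5,0,0,0,0],[8.5,0,0,0,0],[8.5,0,0,-2,0],[8.5,0,0,-5,0],[8.5,0,0,-9,0],[8.5,0,0,-13,0],[8.5,0,0,-18,0],[8.5,0,0,-18,0],[8.5,0,0,-18,0],[8.5,0,0,-18,0]]'; python3 -c "
from h import *
d=grab('wrist','w16')
for o in lid(d,'red',.09): print(*o)
for o in lid(d,'blue',.05,200): print(*o)
";  python3 rel.py .4395 -.123 .3 0
```

```text
time_s: 46.2
ee_pos: [0.5096, 0.3118, 0.1233]
eef_rot: [-0.0, 1.0, 0.009, 0.001]
ft_force: [0.0, 0.9, -0.1]
width: 0.0851
grip_force: 0.0
time_s: 47.2
ee_pos: [0.5078, 0.3118, 0.3014]
eef_rot: [0.0, 1.0, 0.01, -0.001]
ft_force: [-0.5, 0.7, -0.5]
width: 0.0853
grip_force: 0.0
red [0.5087 0.3125] [0.118  0.1228] 1.1 10980 [187, 108, 323, 229]
pose [0.5076 0.3117 0.301 ] phi 1.1 -> cm x -7.64 y 43.33 z 0.10 turn 0.019 q7 -1.53
```

```bash
python3 -m creep '[[8.5,-0.8,4.8,0,0],[8.5,-1.6,9.6,0,0],[8.5,-2.4,14.4,0,0],[8.5,-3.2,19.2,0,0],[8.5,-4,24,0,0],[8.5,-4.8,28.8,0,0],[8.5,-5.6,33.6,0,0],[8.5,-6.4,38.4,0,0],[8.5,-7,43.2,1,0],[8.5,-7,43.3,5,0]]'; python3 -m creep '[[8.5,0,0,3,0],[8.5,0,0,6,0],[8.5,0,0,9,0],[8.5,0,0,9,0],[8.5,0,0,9,0],[8.5,0,0,9,0],[8.5,0,0,9,0],[8.5,0,0,9,0],[8.5,0,0,9,0],[8.5,0,0,9,0]]'; python3 -c "
from h import *
d=grab('wrist','w17')
for n in H:
  for o in lid(d,n): print(*o)";  python3 rel.py .4395 -.123 .028 -1.5
```

```text
time_s: 48.25
ee_pos: [0.4481, -0.1299, 0.2549]
eef_rot: [0.002, 1.0, 0.005, 0.004]
ft_force: [1.7, 1.1, 0.9]
width: 0.0851
grip_force: 0.0
time_s: 49.25
ee_pos: [0.4473, -0.1224, 0.1631]
eef_rot: [-0.0, 1.0, 0.01, 0.0]
ft_force: [0.4, -0.2, 0.7]
width: 0.0848
grip_force: 0.0
green [ 0.4374 -0.1151] [0.1192 0.1188] -3.4 12591 [170, 128, 328, 272]
pose [ 0.4472 -0.1224  0.163 ] phi 1.1 -> cm x -0.77 y 0.05 z 13.50 turn 0.045 q7 -0.59
```

```bash
python3 rel.py .438 -.1155 .03 -2.5; python3 -m creep '[[8.5,-0.5,-0.4,3,0.06],[8.5,-0.93,-0.69,6,0.06],[8.5,-0.93,-0.69,9,0.06],[8.5,-0.93,-0.69,10,0.06],[8.5,-0.93,-0.69,10,0.06],[8.5,-0.93,-0.69,10,0.06],[8.5,-0.93,-0.69,10,0.06],[8.5,-0.93,-0.69,10,0.06],[8.5,-0.93,-0.69,10,0.06],[8.5,-0.93,-0.69,10,0.06]]'; python3 rel.py .438 -.1155 .03 -2.5; python3 -c "
from h import *
d=grab('wrist','w18')
for n in H:
  for o in lid(d,n): print(*o)"
```

```text
pose [ 0.4472 -0.1224  0.163 ] phi 1.1 -> cm x -0.91 y -0.71 z 13.30 turn 0.063 q7 -0.59
time_s: 50.3
ee_pos: [0.4379, -0.1157, 0.0631]
eef_rot: [0.0, 1.0, -0.02, 0.0]
ft_force: [0.3, -0.5, -0.6]
width: 0.0854
grip_force: 0.0
pose [ 0.4379 -0.1157  0.0631] phi -2.3 -> cm x 0.01 y -0.02 z 3.31 turn 0.003 q7 -0.39
green [ 0.469  -0.1197] [0.1118 0.0553] 88.0 19927 [137, 135, 389, 251]
green [ 0.4031 -0.1131] [0.1178 0.0486] 88.8 12307 [143, 276, 366, 355]
```

```bash
python3 -m creep '[[8.5,0,0,1,0],[8.5,0,0,2,0],[8.5,0,0,3,0],[8.5,0,0,3.2,0],[8.5,0,0,3.2,0],[3,0,0,3.2,0],[3,0,0,3.2,0],[3,0,0,3.2,0],[3,0,0,3.2,0],[3,0,0,3.2,0]]';  python3 -m creep '[[3,0,0,0,0],[3,0,0,0,0],[3,0,0,-3,0],[3,0,0,-7,0],[3,0,0,-11,0],[3,0,0,-15,0],[3,0,0,-19,0],[3,0,0,-22.5,0],[3,0,0,-22.5,0],[3,0,0,-22.5,0]]'; python3 rel.py .508 .3105 .25 1.1
```

```text
time_s: 51.35
ee_pos: [0.4378, -0.1157, 0.0313]
eef_rot: [-0.0, 1.0, -0.02, 0.0]
ft_force: [-1.0, 1.0, 5.9]
width: 0.0592
grip_force: 64.8
time_s: 52.35
ee_pos: [0.4372, -0.1149, 0.2555]
eef_rot: [-0.001, 1.0, -0.02, 0.0]
ft_force: [-0.0, 0.5, -3.2]
width: 0.0591
grip_force: 67.7
pose [ 0.4372 -0.1149  0.2555] phi -2.3 -> cm x 5.37 y -42.79 z 0.55 turn -0.059 q7 -0.83
```

```bash
python3 -m creep '[[3,0.6,-4.8,0,0],[3,1.2,-9.6,0,0],[3,1.8,-14.4,0,0],[3,2.4,-19.2,0,0],[3,3,-24,0,0],[3,3.6,-28.8,0,0],[3,4.2,-33.6,0,0],[3,4.8,-38.4,0,-0.03],[3,5.37,-42.6,0,-0.06],[3,5.37,-42.8,0,-0.06]]'; python3 -m creep '[[3,0,0,2,0],[3,0,0,4,0],[3,0,0,6,0],[3,0,0,7,0],[3,0,0,7,0],[3,0,0,7,0],[3,0,0,7,0],[3,0,0,7,0],[3,0,0,7,0],[3,0,0,7,0]]'; python3 rel.py .508 .3105 .162 1.1; python3 -c "
from h import *
d=grab('wrist','w19'); p,_=pose()
for o in lid(d,'green',p[2]-.0313): print(*o)"
```

```text
time_s: 53.35
ee_pos: [0.5075, 0.318, 0.2517]
eef_rot: [-0.0, 1.0, 0.015, -0.002]
ft_force: [0.2, 0.3, -3.8]
width: 0.0593
grip_force: 67.4
time_s: 54.35
ee_pos: [0.509, 0.3099, 0.1862]
eef_rot: [-0.0, 1.0, 0.01, 0.0]
ft_force: [-0.3, 0.3, -3.1]
width: 0.0591
grip_force: 67.5
pose [0.509  0.3099 0.1862] phi 1.1 -> cm x -0.10 y -0.06 z 2.42 turn -0.000 q7 -1.40
green [0.522  0.3089] [0.0946 0.1258] -88.1 40196 [74, 144, 439, 367]
```

```bash
python3 -m creep '[[3,-0.1,-0.06,0.8,0],[3,-0.1,-0.06,1.6,0],[3,-0.1,-0.06,2.1,0],[3,-0.1,-0.06,2.4,0],[3,-0.1,-0.06,2.4,0],[3,-0.1,-0.06,2.4,0],[3,-0.1,-0.06,2.4,0],[8.5,-0.1,-0.06,2.4,0],[8.5,-0.1,-0.06,2.4,0],[8.5,-0.1,-0.06,2.4,0]]';  python3 -m creep '[[8.5,0,0,0,0],[8.5,0,0,0,0],[8.5,0,0,-2,0],[8.5,0,0,-5,0],[8.5,0,0,-9,0],[8.5,0,0,-13,0],[8.5,0,0,-18,0],[8.5,0,0,-18,0],[8.5,0,0,-18,0],[8.5,0,0,-18,0]]'; python3 -c "
from h import *
d=grab('wrist','w20')
for o in lid(d,'green',.13): print(*o)
d=grab('scene')
for o in lid(d,'yellow',0,200): print(*o)
";  python3 rel.py .481 -.4386 .34 -7
```

```text
time_s: 55.4
ee_pos: [0.5084, 0.3103, 0.1621]
eef_rot: [-0.0, 1.0, 0.009, 0.001]
ft_force: [0.6, 0.3, -0.3]
width: 0.0848
grip_force: 0.0
time_s: 56.4
ee_pos: [0.5069, 0.3103, 0.3406]
eef_rot: [0.0, 1.0, 0.01, -0.001]
ft_force: [-0.0, 0.0, 0.4]
width: 0.085
grip_force: 0.0
green [0.5083 0.3112] [0.1176 0.1222] 1.3 11376 [184, 109, 324, 234]
yellow [ 0.4812 -0.4386] [0.126  0.1208] -6.9 780 [178, 227, 224, 269]
pose [0.5068 0.3102 0.3401] phi 1.1 -> cm x -3.99 y 74.82 z 0.01 turn 0.141 q7 -1.57
```

```bash
python3 -m creep '[[8.5,-0.3,4.9,0,0],[8.5,-0.6,9.8,0,0],[8.5,-0.9,14.7,0,0],[8.5,-1.2,19.6,0,0],[8.5,-1.5,24.5,0,0],[8.5,-1.8,29.4,0,0],[8.5,-2.1,34.3,0,0],[8.5,-2.4,39.2,0,0],[8.5,-2.7,44.1,0,0],[8.5,-3,49,0,0]]'; python3 -m creep '[[8.5,-0.3,4.9,0,0.04],[8.5,-0.6,9.8,0,0.08],[8.5,-0.9,14.7,0,0.141],[8.5,-1,19.6,0,0.141],[8.5,-1,22.5,0,0.141],[8.5,-1,22.5,0,0.141],[8.5,-1,22.5,0,0.141],[8.5,-1,22.5,0,0.141],[8.5,-1,22.5,0,0.141],[8.5,-1,22.5,0,0.141]]'; python3 -c "
from h import *
d=grab('wrist','w21')
for o in lid(d,'yellow'): print(*o)
a=load('s0'); b=load('d0')
print(ray(a,[[226,353],[185,312],[267,312]],.05).round(2).tolist(), ray(b,[[330,255],[375,312]],.05).round(2).tolist())
";  python3 rel.py .481 -.4386 .16 -7
```

```text
time_s: 57.5
ee_pos: [0.4863, -0.1816, 0.3407]
eef_rot: [-0.0, 1.0, 0.01, -0.001]
ft_force: [1.6, 0.6, 0.0]
width: 0.0852
grip_force: 0.0
time_s: 58.5
ee_pos: [0.482, -0.4038, 0.3415]
eef_rot: [-0.001, 0.998, -0.06, 0.0]
ft_force: [0.1, -0.0, -0.0]
width: 0.0846
grip_force: 0.0
yellow [ 0.5209 -0.4426] [0.1166 0.0369] 82.4 1785 [236, 100, 329, 131]
[[0.75, -0.68, 0.05], [0.57, -0.65, 0.05], [0.79, -0.51, 0.05]] [[0.63, -0.49, 0.05], [0.65, -0.71, 0.05]]
pose [ 0.4819 -0.4041  0.3416] phi -6.9 -> cm x 0.32 y 3.44 z 18.16 turn 0.002 q7 -0.54
```

View pics/w21.png

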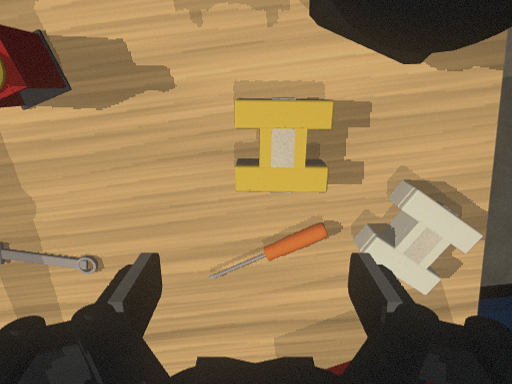

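The picture shows yellow at (283,145), clear of the white look-alike at (420,240) and the hat at the top.

```bash
python3 - <<'E'
from h import *
d=load('w21'); h,s,v=hsv(d); m=box((h>20)&(h<32)&(s>150)&(v>90),220,85,350,205)
k=max(blobs(m),key=lambda t:t[1]); print(k[1]); W=ray(d,np.argwhere(k[2])[:,::-1],.052)[:,:2]; print(cv2.minAreaRect(W.astype(np.float32)))
C=ray(d,[[235,99],[333,100],[327,192],[236,192]],.052)[:,:2]; print(C.round(4),C.mean(0))
E
python3 rel.py .481 -.4386 .16 -7
```

```text
6019
((0.48132678866386414, -0.43845951557159424), (0.1228143647313118, 0.11916711181402206), 82.41389465332031)
[[ 0.5482 -0.3862]
 [ 0.5325 -0.5061]
 [ 0.4139 -0.4925]
 [ 0.4286 -0.3708]] [ 0.48081852 -0.4388914 ]
pose [ 0.4819 -0.4041  0.3416] phi -6.9 -> cm x 0.32 y 3.44 z 18.16 turn 0.002 q7 -0.54
```

Yellow is at (0.4813,-0.4385), yaw −7.3°. Descending.

```bash
python3 -m creep '[[8.5,0.3,2,2,0],[8.5,0.35,3.42,6,0.007],[8.5,0.35,3.42,10,0.007],[8.5,0.35,3.42,15,0.007],[8.5,0.35,3.42,19,0.007],[8.5,0.35,3.42,23,0.007],[8.5,0.35,3.42,24,0.007],[8.5,0.35,3.42,24,0.007],[8.5,0.35,3.42,24,0.007],[8.5,0.35,3.42,24,0.007]]'; python3 rel.py .4813 -.4385 .031 -7.3
```

```text
time_s: 59.55
ee_pos: [0.4817, -0.4412, 0.1042]
eef_rot: [0.001, 0.998, -0.064, 0.002]
ft_force: [-0.1, 0.1, 0.2]
width: 0.0849
grip_force: 0.0
pose [ 0.4817 -0.4412  0.1042] phi -7.4 -> cm x -0.07 y -0.26 z 7.32 turn -0.002 q7 -0.29
```

```bash
python3 -m creep '[[8.5,0,-0.2,2,0],[8.5,0,-0.2,4,0],[8.5,0,-0.2,6,0],[8.5,0,-0.2,7.2,0],[8.5,0,-0.2,7.2,0],[3,0,-0.2,7.2,0],[3,0,-0.2,7.2,0],[3,0,-0.2,7.2,0],[3,0,-0.2,7.2,0],[3,0,-0.2,7.2,0]]';  python3 -m creep '[[3,0,0,0,0],[3,0,0,0,0],[3,0,0,-4,0],[3,0,0,-9,0],[3,0,0,-13,0],[3,0,0,-17,0],[3,0,0,-21,0],[3,0,0,-26,0],[3,0,0,-26,0],[3,0,0,-26,0]]'; python3 rel.py .508 .3105 .29 1.1
```

```text
time_s: 60.55
ee_pos: [0.4812, -0.4387, 0.0307]
eef_rot: [0.001, 0.998, -0.065, 0.001]
ft_force: [-0.6, 0.0, 4.1]
width: 0.0589
grip_force: 66.7
time_s: 61.55
ee_pos: [0.4811, -0.4372, 0.2901]
eef_rot: [-0.0, 0.998, -0.064, 0.001]
ft_force: [-0.4, -0.5, -3.2]
width: 0.0592
grip_force: 66.4
pose [ 0.4811 -0.4372  0.2901] phi -7.4 -> cm x -6.92 y -74.50 z 0.01 turn -0.148 q7 -0.46
```

```bash
python3 -m creep '[[3,-0.5,-4.8,0,0],[3,-0.9,-9.6,0,0],[3,-1.3,-14.4,0,0],[3,-1.8,-19.2,0,0],[3,-2.2,-24,0,0],[3,-2.7,-28.8,0,0],[3,-3.1,-33.6,0,0],[3,-3.6,-38.4,0,0],[3,-4,-43.2,0,-0.07],[3,-4.4,-48,0,-0.148]]'; python3 rel.py .508 .3105 .25 1.1
```

```text
time_s: 62.55
ee_pos: [0.4968, 0.0467, 0.2875]
eef_rot: [0.0, 1.0, 0.011, -0.002]
ft_force: [0.3, 0.4, -1.7]
width: 0.059
grip_force: 66.3
pose [0.4968 0.0467 0.2875] phi 1.3 -> cm x 1.71 y -26.35 z 3.75 turn 0.003 q7 -1.11
```

```bash
python3 -m creep '[[3,0.3,-4.5,0,0],[3,0.6,-9,0,0],[3,0.9,-13.5,0,0],[3,1.2,-18,0,0],[3,1.5,-22,0,0],[3,1.65,-25,0,0],[3,1.65,-25.7,1,0],[3,1.65,-25.7,3,0],[3,1.65,-25.7,4.5,0],[3,1.65,-25.7,4.5,0]]'; python3 -m creep '[[3,0,0,0,0],[3,0,0,0,0],[3,0,0,0,0],[3,0,0,0,0],[3,0,0,0,0],[3,0,0,0,0],[3,0,0,0,0],[3,0,0,0,0],[3,0,0,0,0],[3,0,0,0,0]]'; python3 rel.py .508 .3105 .2127 1.1
```

```text
time_s: 63.55
ee_pos: [0.5079, 0.2996, 0.2411]
eef_rot: [0.002, 1.0, 0.009, -0.003]
ft_force: [0.2, 0.9, -2.3]
width: 0.0592
grip_force: 66.4
time_s: 64.55
ee_pos: [0.5108, 0.3012, 0.2447]
eef_rot: [0.0, 1.0, 0.009, 0.0]
ft_force: [0.4, -0.1, -2.2]
width: 0.0594
grip_force: 66.4
pose [0.5108 0.3012 0.2447] phi 1.1 -> cm x -0.26 y -0.94 z 3.20 turn -0.000 q7 -1.45
```

```bash
python3 -c "
from h import *
d=grab('wrist','w22'); 
for o in lid(d,'green',.13,300): print(*o)"; python3 -m creep '[[3,-0.26,-0.5,0,0],[3,-0.26,-0.94,0.5,0],[3,-0.26,-0.94,1.3,0],[3,-0.26,-0.94,2.2,0],[3,-0.26,-0.94,2.8,0],[3,-0.26,-0.94,3.15,0],[3,-0.26,-0.94,3.15,0],[3,-0.26,-0.94,3.15,0],[3,-0.26,-0.94,3.15,0],[3,-0.26,-0.94,3.15,0]]'; python3 rel.py .508 .3105 .2127 1.1
```

```text
time_s: 65.6
ee_pos: [0.508, 0.3105, 0.2132]
eef_rot: [0.0, 1.0, 0.009, 0.0]
ft_force: [-0.4, -1.1, -1.9]
width: 0.059
grip_force: 66.4
pose [0.508  0.3105 0.2132] phi 1.1 -> cm x -0.00 y -0.00 z 0.05 turn -0.000 q7 -1.43
```

```bash
python3 -m creep '[[3,0,0,0.05,0],[3,0,0,0.05,0],[8.5,0,0,0.05,0],[8.5,0,0,0.05,0],[8.5,0,0,0.05,0],[8.5,0,0,0.05,0],[8.5,0,0,-2,0],[8.5,0,0,-5,0],[8.5,0,0,-9,0],[8.5,0,0,-13,0]]'; python3 -m creep '[[8.5,0,0,-2,0],[8.5,0,2,-3,0],[8.5,-1,4,-3,0],[8.5,-1,6,-3,0],[8.5,-1,8,-3,0],[8.5,-1,8,-3,0],[8.5,-1,8,-3,0],[8.5,-1,8,-3,0],[8.5,-1,8,-3,0],[8.5,-1,8,-3,0]]'
python3 - <<'E'
from h import *
d=grab('wrist','w23'); print(pose()); h,s,v=hsv(d)
k=max(blobs((h>20)&(h<32)&(s>150)&(v>90)),key=lambda t:t[1]); P=np.argwhere(k[2])[:,::-1]; print(k[1],P.min(0),P.max(0)); W=ray(d,P,.234)[:,:2]; print(cv2.minAreaRect(W.astype(np.float32)))
for C in([.4718,.1606],[.5452,.1619]):
  c0=proj(d,[*C,.052])[0].astype(int); print(c0)
  m=box(((h<6)|(h>174))&(s>140)&(v>80),max(c0[0]-40,0),max(c0[1]-40,0),c0[0]+40,c0[1]+40)
  for c,a,_ in blobs(m,8):
    w=ray(d,c,.052)[0]; print('red',c,a,w,np.degrees(np.arctan2(w[1]-C[1],w[0]-C[0])))
a=grab('scene'); b=load('s0')
for x,y in((280,195),(338,182),(345,160)):
    print(np.abs(a['pixels'][y-15:y+15,x-12:x+12].astype(int)-b['pixels'][y-15:y+15,x-12:x+12]).mean())
E=grab('side')
u=lambda d,x,y:cv2.resize(d['pixels'][y:y+130,x:x+130],(390,390),interpolation=cv2.INTER_CUBIC)
cv2.imwrite('pics/fin.png',np.hstack([u(E,200,80),u(a,230,90)]))
E
```

```text
time_s: 66.6
ee_pos: [0.5076, 0.3103, 0.3443]
eef_rot: [0.0, 1.0, 0.009, -0.0]
ft_force: [1.3, 1.0, 0.4]
width: 0.085
grip_force: 0.0
time_s: 67.6
ee_pos: [0.4995, 0.2313, 0.373]
eef_rot: [0.0, 1.0, 0.01, 0.0]
ft_force: [0.2, -0.1, 0.1]
width: 0.0852
grip_force: 0.0
(array([0.49953459, 0.23108934, 0.37301811]), np.float64(0.02012926404355913))
13941 [78 98] [235 235]
((0.5086542963981628, 0.31109917163848877), (0.11875797808170319, 0.12339429557323456), 1.1323775053024292)
[304 166]
red [307.24 148.28] 25 [0.49773089 0.15897886 0.052     ] -3.5773419023967548
[307 113]
red [309.72413793  92.06896552] 29 [0.57233436 0.16088908 0.052     ] -2.13362995718818
red [307.24 148.28] 25 [0.49773089 0.15897886 0.052     ] -176.4785923026347
5.536574074074074
3.58287037037037
13.405092592592593
```

Run:
```python
from h import *
a=grab('scene','s9'); b=load('s0'); A=grab('side'); B=load('d0')
def st(d,m,*bx): 
    r=max(blobs(box(m,*bx),5),key=lambda t:t[1]); q=np.argwhere(r[2])[:,::-1]; return r[0].round(1),r[1],q.min(0),q.max(0)
for d in(b,a):
    h,s,v=hsv(d); print('tool',st(d,(h>18)&(h<34)&(s>140)&(v>60),265,180,297,212),'cap',st(d,v<50,335,150,356,172))
for d in(B,A):
    h,s,v=hsv(d); print('tool',st(d,(h>18)&(h<34)&(s>140)&(v>60),272,155,302,185),'spray',st(d,(h>100)&(h<125)&(s>90),308,140,330,180))
```

```text
Traceback (most recent call last):
ValueError: max() iterable argument is empty
```

Run:
```python
from h import *
a=load('s9'); b=load('s0'); A=grab('side'); B=load('d0')
def st(d,m,*bx): 
    r=max(blobs(box(m,*bx),5),key=lambda t:t[1],default=None)
    if r is None: return None
    q=np.argwhere(r[2])[:,::-1]; return r[0].round(1),r[1],q.min(0),q.max(0)
for d in(b,a):
    h,s,v=hsv(d); print('tool',st(d,(h>18)&(h<34)&(s>140)&(v>60),265,180,297,212),'cap',st(d,v<80,335,145,360,175))
for d in(B,A):
    h,s,v=hsv(d); print('tool',st(d,(h>18)&(h<34)&(s>140)&(v>60),272,155,302,185),'spray',st(d,(h>100)&(h<125)&(s>90),308,140,330,180),'cap',st(d,v<80,285,135,312,150))
```

```text
tool (array([280.1, 192.1]), np.int32(177), array([273, 183]), array([287, 200])) cap (array([344.5, 160.3]), np.int32(135), array([338, 154]), array([351, 166]))
tool (array([280.6, 191.6]), np.int32(178), array([274, 183]), array([287, 199])) cap (array([344.5, 160.1]), np.int32(146), array([338, 154]), array([351, 166]))
tool (array([286.6, 175. ]), np.int32(193), array([279, 166]), array([294, 182])) spray (array([309. , 141.5]), np.int32(12), array([308, 140]), array([310, 143])) cap (array([297.6, 144.4]), np.int32(140), array([290, 140]), array([306, 149]))
tool (array([286.7, 172.7]), np.int32(232), array([279, 161]), array([294, 182])) spray (array([317.6, 150.6]), np.int32(20), array([314, 150]), array([323, 152])) cap (array([297.7, 144.3]), np.int32(141), array([290, 140]), array([306, 149]))
```

Everything matches the start: tool seated, bystanders unmoved, column centred. Handing in.

```bash
python3 -c "
from cell import ctrl
print(ctrl.sign_off())"
```

```text
the job is handed in; nothing more can be done
None
```

I handed in the job with every requirement met by my own measurements (no verdict came back): both pointers are in their green zones, the tool hangs in its stand, and all four cases are stacked on the pan (top one about 1 mm off centre), with blue put back after it was knocked about 5 cm aside.

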